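# Prove the cover switch and home the pugmill's hopper cover

## Task

The bench pugmill's hopper cover was left lying loose after cleaning. First prove its cover switch by hand: push the roller arm back towards the stops until it clicks, then let it spring fully back. Then slide the cover squarely up to the back stops and along them towards the switch, feeling for the hidden hole, until the pin under the cover drops in and the cover lies flat against the stops holding the switch pressed; do not disturb the clay apple, the jar or the bottle.

Things in the scene. Friction and masses are not known exactly. Their poses are not given: they have to be found in the camera images.
- pugmill: Fixed grey bench pugmill. Origin on the table under its hopper deck; x points away from the robot to the back stops, y along the stops to gearbox and motor, z up. Pugmill coordinates below are in mm. Steel deck: top at z 180, x -105 (free front edge, open air before and below it) to 85, y -370 (side wall 30 high) to 185; gearbox behind y 190, up to z 215.
- back_stops (a point): Foot of the back stops' front face at pugmill (85, 0, 180). The stops are flat steel bars 8 thick standing 30 high along the rear of the deck, face looking to -x, from y -370 to 28 and from y 102 to 185; the switch roller looks out of the gap between them.
- throat (a point): Centre of the open hopper throat in the deck, pugmill (-55, -10, 180): x -90 to -20, y -60 to 40. The home cover closes it. Keep the pin out of it (the straight way along the stops does).
- hole_zone (a point): Pugmill (35, -10, 180), the middle of the stretch where the pin hole may be. The hole is a slot through the deck, 16 along x and 13 along y, centred at x 35 and anywhere from y -25 to 5; it differs each time and the cover hides it, so it must be felt for.
- cover: Loose cast aluminium cover plate 200 (x) by 220 (y) by 12, 0.5-0.85 kg, low ribs on top. Origin: centre of underside. Starts on the deck at pugmill y -85 to -55, 18-38 short of the stops, yaw within 0.12 rad, rear cocked up about 0.07 rad on its pin, front overhanging the deck. Home: rear edge on the stops (origin at pugmill x -15), underside flat at z 180, y that of the hole.
- pin_tip (a point): Centre of the end of the steel locating pin under the cover, at cover (50, 0, -8): pin 10 in diameter, 8 long, chamfered tip. It slides on the deck (z 180) until it drops in its hole; home it is at z 172. Along the stops only this hole lets the cover lie flat. Sliding the cover takes 3 to 8 N; the pin drops by the cover's weight and then stops it.
- roller (a point): Centre of the switch roller: white plastic, 18 in diameter, 12 high, axis vertical, middle 11 above the deck. At rest at pugmill (80, 70, 191), sticking out 14 before the stops; pushed to +x it swings back on a 38 mm arm about a vertical pivot at x 109, y 46, moving also some 10 to +y.
- switch_arm (a joint): Swing of the roller arm, rad: 0 at rest, grows as the roller is pushed towards +x between the stops; the switch clicks at 0.30 (roller pushed back about 10 mm) and there is a hard stop at 0.85. A spring of about 0.2 N at rest and 0.6 N when pressed returns it. The cover, when against the stops and home, holds it at about 0.46.
- apple: Unfired clay apple standing on the deck towards its -y end, 70 in diameter, 62 high with its stem. Origin at the centre of its foot. Leave alone.
- jar: Closed grey plastic jar, 72 in diameter, 95 high, on the table in front of the pugmill. Origin at the centre of its underside. Leave alone.
- bottle: Green drinking bottle, 68 in diameter, 190 high, on the table in front of the pugmill. Origin at the centre of its underside. Leave alone.

How it is judged (in metres and radians):
On the way, in this order (a step that is already met when the one before it is completed fails the run):
1. the roller arm is pushed by hand, not by the cover, past its click (value of joint switch_arm above 0.3 rad and contact force between the fingers and anything else above 0.1 N and contact force between cover and the fingers below 1 N), for 0.05 s.
2. the arm is released and springs back to rest (value of joint switch_arm below 0.05 rad and z of pin_tip in the frame of pugmill above 0.175 m), for 0.1 s.
At the end, for the whole second after the job is handed in: The cover lies at rest, flat on the deck (tilt under 0.02 rad) with its pin at least 5.5 mm down in the hole, its rear edge within 5 mm of the back stops and square to them within 0.05 rad, holding the switch arm past its click (over 0.30 rad) (z of pin_tip in the frame of pugmill below 0.1745 m and angle between cover's own z axis and vertical below 0.02 rad and x of cover in the frame of pugmill between -0.02 and -0.012 m and y of cover in the frame of pugmill between -0.032 and 0.012 m and angle between the x axis of cover and the x axis of pugmill, either way round below 0.05 rad and value of joint switch_arm above 0.3 rad and linear speed of cover below 0.01 m/s); the robot touches nothing.
It fails at once if the apple is disturbed (distance of apple from where it was at the start of the episode above 0.015 m or angle between apple's own z axis and vertical above 0.3 rad).
It fails at once if the jar is disturbed (distance of jar from where it was at the start of the episode above 0.015 m or angle between jar's own z axis and vertical above 0.3 rad).
It fails at once if the bottle is disturbed (distance of bottle from where it was at the start of the episode above 0.015 m or angle between bottle's own z axis and vertical above 0.3 rad).
It also fails if it takes over 72 s, if anything falls off the work surface, if the arm or the gripper's body presses on something with over 40 N, if the wrist force passes 120 N, or if a joint passes its speed limit or range.

## Robot

A 6-joint arm with a two-finger parallel gripper is mounted at the origin on the work surface. World frame = base frame: x ahead of the robot, y to its left, z up, the work surface at z = 0. Lengths are in mm, angles in rad, forces in N, time in s.
With the tool pointing down it reaches from about 300 to 875 mm from the base axis. Payload 6.4 kg.
Tool frame: the origin (TCP) lies between the finger pads; the fingertips stand 19 mm ahead of it and the grasp point (between the pads) is the TCP; x points along the fingers, y is the direction in which the jaws open and shut, and the axes are right-handed (so a half turn about x gives the same grasp; the last joint's range is limited). The gripper opens to 85 mm and grips with 20 to 120 N. Pads are 22 mm wide; open, the fingers measure 114 mm over their backs; the gripper's body (76 mm by 85 mm) begins 54 mm behind the grasp point. The pads swing forward as they close: fully open they stand 13 mm farther back than shut.
Start: joints at [-1.436, 0.181, 1.607, -0, 1.354, -0.206], TCP at [192.205, -541.939, 222.888] pointing down, gripper open.
Joint ranges: [-2.99, 2.99], [-0.89, 2.07], [0.3, 2.58], [-1.14, 4.28], [0, 2.63], [-3.12, 3.12]. Speed limits (rad/s): [2.57, 2.57, 3.01, 3.14, 3.14, 3.14].

## Interface

Orientations are given as a unit quaternion [x, y, z, w].
In Python, from bench import robot gives the robot as it stands.
- The arm moves only by the tool play_rows, never from a script. Its argument "moves" is a list of rows, each a list of 3 entries, a list of its own where there are three numbers: the gripper command: -1 is shut, 1 is fully open, values between are in proportion, then the shift along the tool's x, y, z in units of 40 mm (1.0 is 40 mm), then the turn, a rotation vector about the tool's x, y, z in units of 45 degrees (1.0 is 45 degrees). In form: [[hand, [x, y, z], [rx, ry, rz]], ...]. A call has 1 to 5 rows; each row shifts and turns the commanded pose from where the row before left it, along the tool's axes as they then stand; what a row does not reach is not made up. A row lasts 1/12 s, in which the tool goes at most 41.7 mm and 7.16 degrees, less where a joint would pass 70% of its speed; a pose out of reach is approached as far as the arm can. A call with a number of a shift or a turn outside -1 to 1 is refused whole. A call with a gripper value outside its range is refused whole. The fingers move at their own pace and stop on an object; "grip_force" is the grip in N (left out, the last holds). Time passes only in rows, so rows that do not move let the fingers close. It gives the time, the measured TCP pose, the force and the opening at its end, in the units of the state.
- robot.get_state(): the state, without advancing time (a new reading comes with each control period).
- robot.grab_frame(name): name is "side" or "top" or "wrist"; returns a dict with "pixels" (384x512x3 uint8, red, green, blue), "vfov" (degrees; the focal length in pixels is half the picture's height over the tangent of half this angle, whatever the lens; pixels are square), "cx", "cy" (the principal point, pixels), "T" (4x4, takes a point from camera to world coordinates). Camera axes: x right, y down, z forward; pixel columns grow to the right and rows downward; lengths in mm; the calibration is good to about 2 mm. A picture is of the moment at which its call begins. There is no depth.
- robot.sign_off(): hands the job in, once; it reports no verdict.
The state is a dict: "time": time; "qpos": joint angles; "joint_velocities": joint speeds; "effort": joint torques, N m; "ee_pos": TCP position; "orientation": TCP orientation; "ft_force": force on the tool from outside, world axes, zero at the start; "moment": the same for the moment, N m; "grip_width": finger opening in mm.
Only numpy, scipy, OpenCV 4.12 (cv2) and the standard library are available. Lean on these libraries where they do the work, as an engineer would, in place of code of your own. Each camera call takes 0.05 s, during which the arm holds its last target. There are 200 camera calls.

## Working session

There is one attempt and no reset: what is moved stays moved. The work goes in short steps, Python scripts to look and compute and a tool call to move; the robot and the scene stay as the last step left them, time stands still between calls to the robot, and variables do not carry over. Pictures are saved under pics/ and viewed, about 8 in all and at most 12, crops included, and the job is handed in when it is done.

Besides the shell and the picture viewer there is one more tool, called after "Request:" in YAML: its name, and indented under it one key for each argument. play_rows: Moves the arm, as the interface text tells. Its arguments: {"type":"object","properties":{"moves":{"type":"array"},"grip_force":{"type":"number"}},"required":["moves"]}

```bash
mkdir -p pics
cat > h.py <<'E'
import numpy as np, cv2
from bench import robot
def grab(n,fn=None):
    f=robot.grab_frame(n)
    if fn: cv2.imwrite('pics/'+fn,cv2.cvtColor(f['pixels'],cv2.COLOR_RGB2BGR))
    return f
def foc(f): return f['pixels'].shape[0]/2/np.tan(np.radians(f['vfov'])/2)
def ray(f,u,v):
    T=np.array(f['T']);d=T[:3,:3]@np.array([(u-f['cx'])/foc(f),(v-f['cy'])/foc(f),1]);return T[:3,3],d/np.linalg.norm(d)
def onz(f,u,v,z):
    o,d=ray(f,u,v);return o+d*(z-o[2])/d[2]
def proj(f,p):
    T=np.array(f['T']);c=T[:3,:3].T@(np.array(p)-T[:3,3]);return foc(f)*c[0]/c[2]+f['cx'],foc(f)*c[1]/c[2]+f['cy']
E
python3 - <<'E'
from h import *
for n in('top','side','wrist'):
    f=grab(n,n+'0.png');print(n,f['vfov'],f['cx'],f['cy'],np.round(f['T'],3).tolist())
a=[cv2.imread(f'pics/{n}0.png') for n in('top','side')]
s=robot.get_state();print(s)
E
```

```text
top 42.21530369018667 254.50337125720702 192.1313235687033 [[-0.024, -0.999, 0.046, 453.595], [-1.0, 0.024, -0.011, 0.255], [0.01, -0.046, -0.999, 1249.168], [0.0, 0.0, 0.0, 1.0]]
side 56.24090636233637 254.83380325967457 192.42995996546628 [[-0.983, -0.135, 0.124, 373.009], [-0.183, 0.706, -0.684, 640.457], [0.005, -0.695, -0.719, 827.47], [0.0, 0.0, 0.0, 1.0]]
wrist 60.42978670756542 256.14155042035253 193.5254403671667 [[0.334, -0.905, -0.265, 257.7], [-0.942, -0.321, -0.093, -518.699], [-0.001, 0.28, -0.96, 373.516], [0.0, 0.0, 0.0, 1.0]]
{'time': 0.15, 'qpos': array([-1.43632014e+00,  1.81395662e-01,  1.60776097e+00, -1.25905189e-05,
        1.35382556e+00, -2.06295017e-01]), 'joint_velocities': array([ 3.09305739e-04, -7.35908255e-04, -1.25939004e-03, -5.42920718e-04,
        1.07173306e-03,  4.95167460e-05]), 'effort': array([ 1.34914982e-03, -4.45258319e+01, -3.51691353e+01, -2.22474441e-04,
        5.85022310e-03, -8.38739169e-06]), 'ee_pos': array([ 192.12857865, -541.48825808,  222.18529476]), 'orientation': array([ 0.69688045,  0.12039075, -0.69685387,  0.11940851]), 'ft_force': array([0.15776134, 0.64811958, 0.12625207]), 'moment': array([ 0.03862158, -0.03289377,  0.02402471]), 'grip_width': 85.34452793374695}
```

View pics/top0.png

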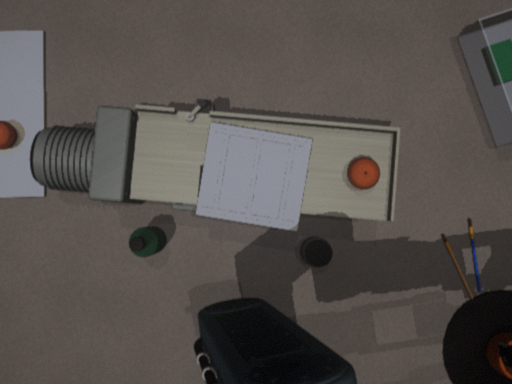

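View pics/side0.png

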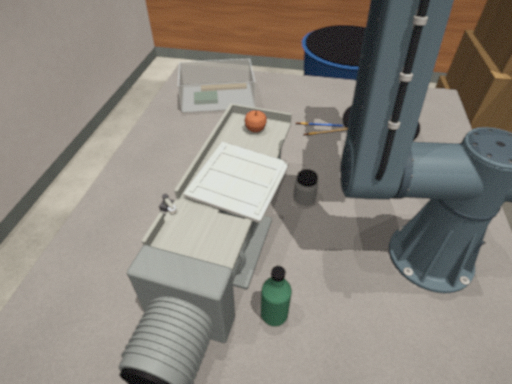

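The top view shows the deck, with the motor on the left (+y), the roller near (192,113), the cover with corners at about (210,123), (312,138), (297,229) and (197,215), the apple at (364,172), the jar at (316,251) and the bottle at (145,241). I'll enlarge it to measure.

Run:
```python
import cv2
a=cv2.imread('pics/top0.png')[90:240,120:410]
a=cv2.convertScaleAbs(cv2.resize(a,None,fx=2.75,fy=2.75,interpolation=cv2.INTER_CUBIC),alpha=1.3)
cv2.imwrite('pics/top0c.png',a)
```

```text
(no output)
```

View pics/top0c.png

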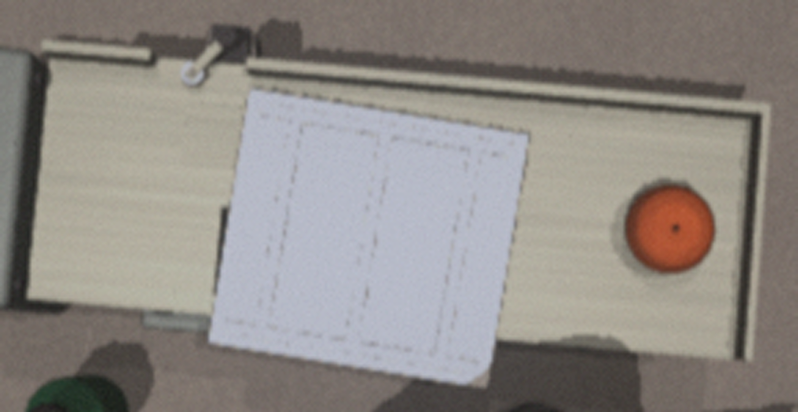

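```bash
cat >> h.py <<'E'
def P(p,O,yaw):
    c,s=np.cos(yaw),np.sin(yaw);d=np.array(p)[:2]-O;return np.array([c*d[0]+s*d[1],-s*d[0]+c*d[1]])
def W(p,O,yaw):
    c,s=np.cos(yaw),np.sin(yaw);return np.array([O[0]+c*p[0]-s*p[1],O[1]+s*p[0]+c*p[1]])
E
python3 - <<'E'
from h import *
f=grab('top')
q=lambda x,y,z:onz(f,120+x/2.75,90+y/2.75,z)
pts={'backL':q(45,41,210),'backR':q(770,103,210),'gap102':q(153,57,210),'gap28':q(248,66,210),'frontL':q(28,298,180),'frontR':q(735,358,180),'roller':q(193,73,197)}
cor=[q(250,90,198),q(528,133,200),q(488,386,186),q(209,344,184)]
for k,v in pts.items():print(k,v.round(1))
d=pts['backL']-pts['backR'];a1=np.arctan2(-d[0],d[1]);d=pts['frontL']-pts['frontR'];a2=np.arctan2(-d[0],d[1]);print(a1,a2)
yaw=(a1+a2)/2
R=lambda p:(np.array([[np.cos(yaw),np.sin(yaw)],[-np.sin(yaw),np.cos(yaw)]])@p[:2])
xb=(R(pts['backL'])[0]+R(pts['backR'])[0])/2-93;xf=(R(pts['frontL'])[0]+R(pts['frontR'])[0])/2+105
yg=(R(pts['gap102'])[1]-102+R(pts['gap28'])[1]-28)/2
print('x from back,front',xb,xf,'y',R(pts['gap102'])[1]-102,R(pts['gap28'])[1]-28,R(pts['roller'])-[80,70],R(pts['frontR'])[1]+370)
o=np.array([(xb+xf)/2,yg]);O=np.array([[np.cos(yaw),-np.sin(yaw)],[np.sin(yaw),np.cos(yaw)]])@o
print('O',O,yaw)
for c in cor:print('cover corner pug',P(c,O,yaw).round(1),c.round(1))
m=np.mean([P(c,O,yaw) for c in cor],0);print('centre',m)
e=P(cor[0],O,yaw)-P(cor[1],O,yaw);print('yaw cover',np.arctan2(-e[0],e[1]),np.linalg.norm(e))
e=P(cor[0],O,yaw)-P(cor[3],O,yaw);print(np.arctan2(e[1],e[0]),np.linalg.norm(e))
for n,u,v,z in(('apple',364,172,230),('jar',316,251,95),('bottle',140,242,190)):print(n,P(onz(f,u,v,z),O,yaw).round(),onz(f,u,v,z).round())
E
```

```text
backL [690.7 232.6 210. ]
backR [ 630.6 -321.7  210. ]
gap102 [676.5 150.4 210. ]
gap28 [668.   77.9 210. ]
frontL [495.5 255.2 180. ]
frontR [ 435.4 -296.   180. ]
roller [666.1 121.6 197. ]
-0.10801402532536464 -0.10853309075759482
x from back,front 568.564029836858 569.9272023695167 y 120.61495799455437 121.64813730626972 [569.10407179 122.82459986] 122.82516342982277
O [579.00192797  58.90832446] -0.10827355804147973
cover corner pug [70.3 26.5] [651.7  77.6 198. ]
cover corner pug [  55.  -190.5] [ 613.1 -136.4  200. ]
cover corner pug [-142.3 -176.7] [ 418.5 -101.3  186. ]
cover corner pug [-128.   42.] [456.2 114.5 184. ]
centre [-36.25885565 -74.66909608]
yaw cover -0.07014036408245074 217.49426685319565
-0.07797652805687647 198.9108948593909
apple [ -10. -299.] [ 536. -238.  230.]
jar [-188. -232.] [ 367. -152.   95.]
bottle [-195.  154.] [402. 233. 190.]
```

```bash
cat >> h.py <<'E'
from scipy.spatial.transform import Rotation as Ro
O=np.array([579.0,59.3]);YAW=-0.108
def plan(px,py,z,jaw):
    """pug x,y, world z of TCP, jaw angle in pug frame (deg). prints turn (units about tool x) and shift (units) in tool axes after the turn"""
    s=robot.get_state();R=Ro.from_quat(s['orientation']).as_matrix()
    a=np.degrees(YAW)+jaw;cur=np.degrees(np.arctan2(R[1,1],R[0,1]))
    d=(a-cur+90)%180-90           # half turn gives same grasp
    a=np.radians(cur+d);y=np.array([np.cos(a),np.sin(a),0]);x=np.array([0,0,-1.]);Z=np.cross(x,y)
    G=np.stack([x,y,Z],1);w=np.append(W((px,py),O,YAW),z)
    rv=Ro.from_matrix(R.T@G).as_rotvec()/np.radians(45)
    print('t',s['time'],'pug now',P(s['ee_pos'],O,YAW).round(1),s['ee_pos'].round(1),'cur jaw pug',round(cur-np.degrees(YAW),1),'F',s['ft_force'].round(2))
    print('turn',rv.round(3),'shift after turn (units)',(G.T@(w-s['ee_pos'])/40).round(3),'toolY pug',P(O+y[:2],O,YAW).round(2),'toolZ pug',P(O+Z[:2],O,YAW).round(2))
E
python3 -c "
from h import *
plan(45,68,300,90);plan(45,68,300,0)"
```

```text
t 0.2 pug now [-319.8 -639.1] [ 192.2 -541.6  222.3] cur jaw pug -64.3 F [-0.38  0.5   0.11]
turn [0.571 0.    0.001] shift after turn (units) [ -1.942 -17.677  -9.121] toolY pug [ 0. -1.] toolZ pug [-1. -0.]
t 0.2 pug now [-319.8 -639.1] [ 192.2 -541.6  222.3] cur jaw pug -64.3 F [-0.38  0.5   0.11]
turn [-1.429e+00 -1.000e-03  1.000e-03] shift after turn (units) [ -1.942   9.121 -17.677] toolY pug [1. 0.] toolZ pug [ 0. -1.]
```

Request:
play_rows:
  moves:
    - [-1,[-0.5,0,0],[0.143,0,0]]
    - [-1,[-0.5,0,0],[0.143,0,0]]
    - [-1,[-0.5,0,0],[0.143,0,0]]
    - [-1,[-0.5,0,0],[0.142,0,0]]
    - [-1,[0,-0.8,-0.4],[0,0,0]]

```text
time: 0.62
ee_pos: [209.3, -516.8, 307.1]
orientation: [0.706, -0.045, -0.706, -0.039]
ft_force: [0.4, 0.0, 0.7]
grip_width: 25.7
```

Request:
play_rows:
  moves:
    - [-1,[0,-0.8,-0.4],[0,0,0]]
    - [-1,[0,-0.8,-0.4],[0,0,0]]
    - [-1,[0,-0.8,-0.4],[0,0,0]]
    - [-1,[0,-0.8,-0.4],[0,0,0]]
    - [-1,[0,-0.8,-0.4],[0,0,0]]

```text
time: 1.03
ee_pos: [308.8, -359.7, 302.8]
orientation: [0.706, -0.038, -0.706, -0.038]
ft_force: [0.5, 0.1, 0.4]
grip_width: 0.0
```

Request:
play_rows:
  moves:
    - [-1,[0,-0.8,-0.4],[0,0,0]]
    - [-1,[0,-0.8,-0.4],[0,0,0]]
    - [-1,[0,-0.8,-0.4],[0,0,0]]
    - [-1,[0,-0.8,-0.4],[0,0,0]]
    - [-1,[0,-0.8,-0.4],[0,0,0]]

```text
time: 1.45
ee_pos: [405.5, -209.2, 302.9]
orientation: [0.706, -0.038, -0.706, -0.038]
ft_force: [0.6, 0.2, -0.6]
grip_width: -0.1
```

Request:
play_rows:
  moves:
    - [-1,[0,-0.8,-0.4],[0,0,0]]
    - [-1,[0,-0.8,-0.4],[0,0,0]]
    - [-1,[0,-0.8,-0.4],[0,0,0]]
    - [-1,[0,-0.8,-0.4],[0,0,0]]
    - [-1,[0,-0.8,-0.4],[0,0,0]]

```text
time: 1.87
ee_pos: [502.3, -58.6, 302.9]
orientation: [0.706, -0.038, -0.706, -0.038]
ft_force: [0.7, -1.5, -0.4]
grip_width: -0.2
```

```bash
python3 -c "
from h import *
plan(45,68,280,90)"
```

```text
t 1.8667 pug now [ -63.5 -125.5] [502.3 -58.6 302.9] cur jaw pug -90.0 F [ 0.67 -1.55 -0.36]
turn [ 0.001 -0.    -0.   ] shift after turn (units) [ 0.572 -4.837 -2.713] toolY pug [ 0. -1.] toolZ pug [-1. -0.]
```

Request:
play_rows:
  moves:
    - [-1,[0,-0.8,-0.43],[0,0,0]]
    - [-1,[0,-0.8,-0.43],[0,0,0]]
    - [-1,[0,-0.8,-0.43],[0,0,0]]
    - [-1,[0,-0.8,-0.43],[0,0,0]]
    - [-1,[0,-0.8,-0.43],[0,0,0]]

```text
time: 2.28
ee_pos: [605.1, 91.2, 302.6]
orientation: [-0.706, 0.038, 0.706, 0.038]
ft_force: [0.5, -1.3, 0.2]
grip_width: -0.3
```

Request:
play_rows:
  moves:
    - [-1,[0.5,-0.4,-0.2],[0,0,0]]
    - [-1,[0,0,0],[0,0,0]]
    - [-1,[0,0,0],[0,0,0]]

```text
time: 2.53
ee_pos: [613.3, 105.4, 280.8]
orientation: [-0.705, 0.037, 0.708, 0.037]
ft_force: [0.7, -0.1, 0.1]
grip_width: 0.2
```

```bash
python3 -c "
from h import *
plan(50,68,206,90)
f=grab('wrist','w1.png')
for p in ((80,70,197),(85,28,210),(85,102,210)): print(p,proj(f,np.append(W(p[:2],O,YAW),p[2])))"
```

```text
t 2.5333 pug now [29.1 49.5] [613.3 105.4 280.8] cur jaw pug -89.9 F [ 0.69 -0.06  0.11]
turn [ 0.003  0.005 -0.001] shift after turn (units) [ 1.87  -0.462 -0.522] toolY pug [ 0. -1.] toolZ pug [-1. -0.]
(80, 70, 197) (np.float64(225.39882380045708), np.float64(124.5813582217235))
(85, 28, 210) (np.float64(287.31992764497875), np.float64(118.65241158795094))
(85, 102, 210) (np.float64(174.7976814299543), np.float64(118.38330791181912))
```

View pics/w1.png

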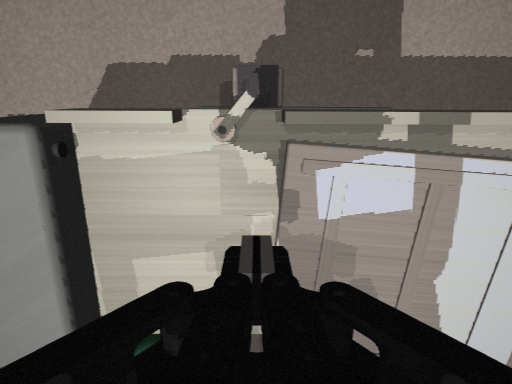

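The wrist view shows the roller at (221,128), within 4 px of the prediction, and the gap between the stops on either side of it. I'll go down in front of it.

Request:
play_rows:
  moves:
    - [-1,[0,-0.5,-0.4],[0,0,0]]
    - [-1,[0.6,0,0],[0,0,0]]
    - [-1,[0.7,0,0],[0,0,0]]
    - [-1,[0.57,0,0],[0,0,0]]
    - [-1,[0,0,0],[0,0,0]]

```text
time: 3.0
ee_pos: [629.1, 121.2, 203.4]
orientation: [-0.703, 0.039, 0.709, 0.038]
ft_force: [-0.9, 0.1, -0.6]
grip_width: 0.3
```

Request:
play_rows:
  moves:
    - [-1,[0,0,-0.25],[0,0,0]]
    - [-1,[0,0,-0.2],[0,0,0]]
    - [-1,[0,0,-0.2],[0,0,0]]
    - [-1,[0,0,0],[0,0,0]]
    - [-1,[0,0,0],[0,0,0]]

```text
time: 3.42
ee_pos: [658.8, 119.3, 209.2]
orientation: [0.707, -0.038, -0.706, -0.038]
ft_force: [-0.5, -0.3, -0.4]
grip_width: 0.0
```

```bash
python3 -c "
from h import *
plan(74,70,206,90)
f=grab('wrist','w2.png');g=grab('side','s2.png')
u,v=map(int,proj(g,np.append(W((80,70),O,YAW),197)));print(u,v)
a=cv2.imread('pics/w2.png')[40:330,130:390];b=cv2.resize(cv2.imread('pics/s2.png')[v-60:v+60,u-60:u+60],(290,290),interpolation=cv2.INTER_CUBIC)
cv2.imwrite('pics/c2.png',np.hstack([a,b]))"
```

```text
t 3.4167 pug now [72.9 68.3] [658.8 119.3 209.2] cur jaw pug -90.0 F [-0.52 -0.35 -0.41]
turn [-0.    -0.002  0.   ] shift after turn (units) [ 0.081 -0.043 -0.029] toolY pug [ 0. -1.] toolZ pug [-1. -0.]
171 205
```

View pics/c2.png

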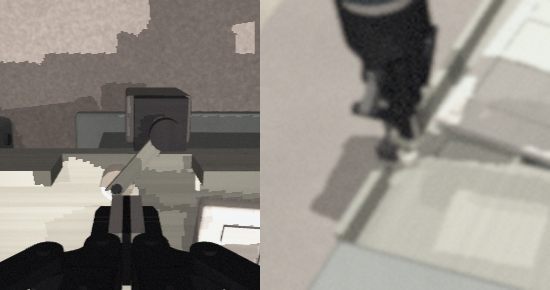

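```bash
python3 -c "
from h import *
f=grab('wrist')
pr=lambda x,y,z:(np.array(proj(f,np.append(W((x,y),O,YAW),z)))-[130,40]).round()
print('rest',pr(80,70,197),'pivot',pr(109,46,197),'bars',pr(85,28,210),pr(85,102,210))
for th in(.15,.3,.46,.6):
    a=np.arctan2(24,-29)-th; print(th,pr(109+37.6*np.cos(a),46+37.6*np.sin(a),197))
for e in(7,11,14):print('finger front',e,pr(72.9+e,68.3,190),pr(72.9+e,68.3,209))
"
```

```text
rest [121. 179.] pivot [169. 125.] bars [208. 179.] [ 55. 179.]
0.15 [114. 172.]
0.3 [107. 164.]
0.46 [101. 154.]
0.6 [ 98. 145.]
finger front 7 [125. 175.] [125. 188.]
finger front 11 [125. 168.] [125. 180.]
finger front 14 [125. 163.] [125. 175.]
```

Request:
play_rows:
  moves:
    - [-1,[0.1,0,-0.1],[0,0,0]]
    - [-1,[0,0,-0.1],[0,0,0]]
    - [-1,[0,0,-0.1],[0,0,0]]
    - [-1,[0,0,0],[0,0,0]]
    - [-1,[0,0,0],[0,0,0]]

```text
time: 3.98
ee_pos: [670.2, 118.5, 203.9]
orientation: [-0.706, 0.038, 0.706, 0.038]
ft_force: [0.1, -0.5, -0.4]
grip_width: -0.3
```

```bash
python3 -c "
from h import *
plan(74,70,206,90)
f=grab('wrist','w3.png')
pr=lambda x,y,z:(np.array(proj(f,np.append(W((x,y),O,YAW),z)))-[130,40]).round()
print('rest',pr(80,70,197),'pivot',pr(109,46,197))
for th in(.15,.3,.46,.6):
    a=np.arctan2(24,-29)-th; print(th,pr(109+37.6*np.cos(a),46+37.6*np.sin(a),197))
cv2.imwrite('pics/c3.png',cv2.resize(cv2.imread('pics/w3.png')[40:330,130:390],None,fx=2,fy=2))"
```

```text
t 3.9833 pug now [84.2 68.7] [670.2 118.5 203.9] cur jaw pug -90.0 F [ 0.1  -0.47 -0.36]
turn [ 0.  0. -0.] shift after turn (units) [-0.052 -0.034  0.256] toolY pug [ 0. -1.] toolZ pug [-1. -0.]
rest [122. 204.] pivot [169. 151.]
0.15 [114. 197.]
0.3 [107. 189.]
0.46 [101. 180.]
0.6 [ 98. 171.]
```

View pics/c3.png

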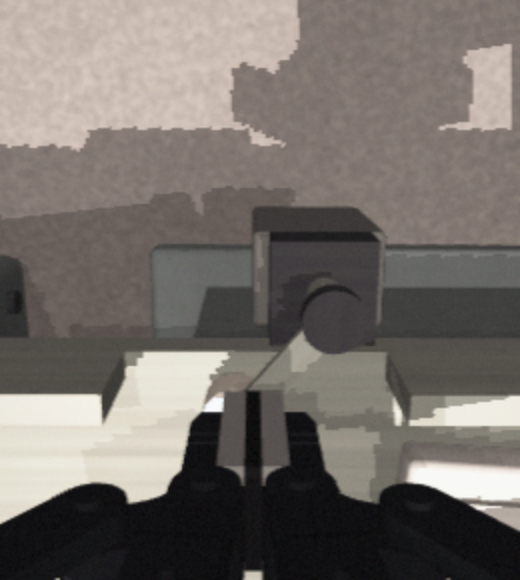

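Request:
play_rows:
  moves:
    - [-1,[0,0,-0.1],[0,0,0]]
    - [-1,[0,0,-0.1],[0,0,0]]
    - [-1,[0,0,0],[0,0,0]]
    - [-1,[0,0,0],[0,0,0]]

```text
time: 4.37
ee_pos: [678.2, 117.6, 204.1]
orientation: [0.706, -0.038, -0.706, -0.038]
ft_force: [0.3, -0.3, 0.4]
grip_width: 0.1
```

```bash
python3 -c "
from h import *
plan(40,70,206,90)
f=grab('wrist','w4.png')
pr=lambda x,y,z:(np.array(proj(f,np.append(W((x,y),O,YAW),z)))-[130,40]).round()
print('rest',pr(80,70,197),'pivot',pr(109,46,197))
for th in(.15,.3,.46,.6):
    a=np.arctan2(24,-29)-th; print(th,pr(109+37.6*np.cos(a),46+37.6*np.sin(a),197))
cv2.imwrite('pics/c4.png',cv2.resize(cv2.imread('pics/w4.png')[40:330,130:390],None,fx=2,fy=2))"
```

```text
t 4.3667 pug now [92.3 68.7] [678.2 117.6 204.1] cur jaw pug -90.0 F [ 0.27 -0.26  0.43]
turn [ 0. -0.  0.] shift after turn (units) [-0.049 -0.033  1.307] toolY pug [ 0. -1.] toolZ pug [-1. -0.]
rest [122. 218.] pivot [169. 166.]
0.15 [114. 211.]
0.3 [107. 203.]
0.46 [102. 194.]
0.6 [ 98. 185.]
```

View pics/c4.png

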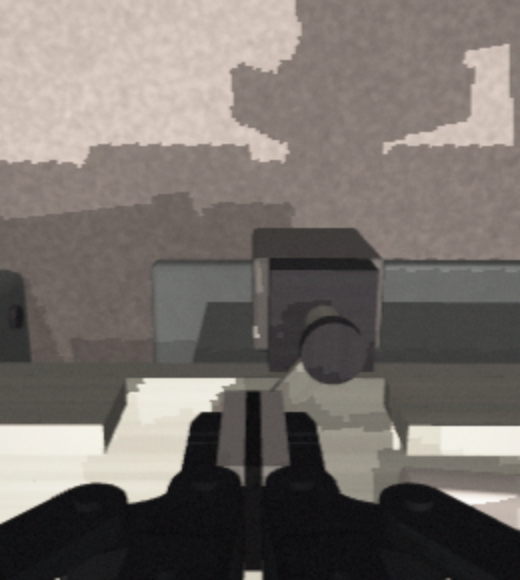

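Request:
play_rows:
  moves:
    - [-1,[0,0,-0.1],[0,0,0]]
    - [-1,[0,0,-0.08],[0,0,0]]
    - [-1,[0,0,0],[0,0,0]]
    - [-1,[0,0,0],[0,0,0]]

```text
time: 4.75
ee_pos: [685.3, 116.8, 204.0]
orientation: [0.706, -0.038, -0.706, -0.038]
ft_force: [0.5, 0.5, 0.2]
grip_width: -0.4
```

```bash
python3 -c "
from h import *
plan(40,70,206,90)
f=grab('wrist','w5.png');a=cv2.imread('pics/w5.png')[170:260,180:360]
g=cv2.imread('pics/w4.png')[170:260,180:360]
t=grab('top','t5.png');b=cv2.imread('pics/t5.png')[80:170,140:320]
cv2.imwrite('pics/c5.png',cv2.convertScaleAbs(cv2.resize(np.vstack([a,b]),None,fx=3,fy=3,interpolation=cv2.INTER_CUBIC),alpha=1.5))"
```

```text
t 4.75 pug now [99.4 68.7] [685.3 116.8 204. ] cur jaw pug -90.0 F [0.49 0.5  0.24]
turn [ 0. -0.  0.] shift after turn (units) [-0.049 -0.034  1.486] toolY pug [ 0. -1.] toolZ pug [-1. -0.]
```

View pics/c5.png

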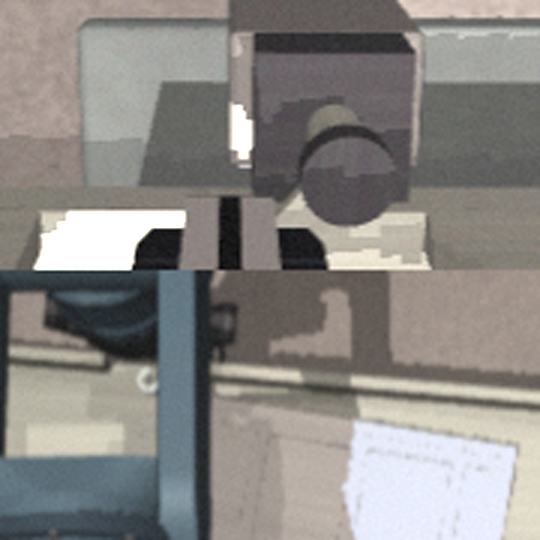

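```bash
python3 -c "
from h import *
f=grab('top','t6.png')
pr=lambda x,y,z:np.array(proj(f,np.append(W((x,y),O,YAW),z))).round(1)
print('rest',pr(80,70,197),'tcp',pr(99.4,68.7,190),pr(99.4,68.7,204))
for th in(.3,.46,.6,.85):
    a=np.arctan2(24,-29)-th; print(th,pr(109+37.6*np.cos(a),46+37.6*np.sin(a),197))
for n in('top0','t6'):
    a=cv2.imread(f'pics/{n}.png')[104:124,180:204]
    print(n);print(a.mean(2).astype(int)[2:18,2:18])
"
```

```text
rest [190.8 116.6] tcp [192.6 108.3] [191.8 106.9]
0.3 [187.6 112.4]
0.46 [186.5 109.8]
0.6 [185.9 107.4]
0.85 [185.6 103.1]
top0
[[ 57  60  56  59  57  57  56  56  58  56  58  56  62  78  89 105]
 [ 58  59  59  58  59  60  59  58  58  56  58  57  70 102 115 118]
 [ 57  58  56  57  57  54  59  56  57  56  57  64  87 118 123 124]
 [ 57  59  57  56  56  58  56  57  54  57  65  83 109 123 125 120]
 [ 67  70  65  65  63  57  60  61  57  63  82 108 123 123 118 102]
 [ 96  96  91  88  88  86  80  82  71  84 107 121 124 121 102  72]
 [119 119 119 120 117 114 119 113 101 109 121 123 119 105  76  55]
 [127 126 124 128 130 135 136 131 123 121 123 119 106  82  69  71]
 [125 126 126 128 135 139 135 124 117 124 122 107  84  71  86  95]
 [125 125 125 128 136 136 124 109 104 113 116 105  70  72 101 111]
 [122 124 123 128 136 124 113 101  98 110 121 119  78  72 100 113]
 [126 123 125 128 133 121 111 102 103 118 133 121  78  73  99 117]
 [123 123 125 124 128 129 123 118 120 132 129 105  78  89 113 122]
 [124 123 124 122 116 123 126 125 128 128 110  85  93 112 123 124]
 [122 122 121 120 111 109 112 11
[... 478 characters left out ...]
  69  66  75  80  78  80  80]
 [111 108 107 108 107 113 120 112  93  90  73  74  80  79  79  81]
 [108 108 107 108 118 134 141 128 111  96  77  77  81  78  80  78]
 [108 106 108 110 130 141 135 112 103  98  76  77  81  78  80  80]
 [104 106 105 115 135 136 113  88  87  94  74  75  79  82  79  81]
 [106 109 109 119 137 119  95  80  83  89  79  76  79  81  80  81]
 [105 104 105 117 137 124 100  87  92 109  90  79  80  81  82  81]
 [105 103 103 112 130 137 125 112 120 129  98  81  79  82  82  79]
 [105 104 104 105 115 132 134 131 137 129  90  77  80  81  78  80]
 [103 104 101 104 105 113 121 121 119 102  70  75  80  79  82  81]
 [102 102 103 103 104 104 102  97  94  85  66  72  80  79  81  79]]
```

The top view shows the roller ring still at (189,116), its rest place. The fingers must have passed over it. I'll back off and find the tip height by touching the deck.

Request:
play_rows:
  moves:
    - [-1,[0,0,0.7],[0,0,0]]
    - [-1,[0,0,0.8],[0,0,0]]
    - [-1,[0,0,0],[0,0,0]]
    - [-1,[0.15,0,0],[0,0,0]]
    - [-1,[0,0,0],[0,0,0]]

```text
time: 5.32
ee_pos: [625.6, 123.3, 197.7]
orientation: [0.706, -0.038, -0.706, -0.038]
ft_force: [0.0, -0.4, -0.5]
grip_width: 0.2
```

Request:
play_rows:
  moves:
    - [-1,[0.03,0,0],[0,0,0]]
    - [-1,[0.03,0,0],[0,0,0]]
    - [-1,[0,0,0],[0,0,0]]

```text
time: 5.57
ee_pos: [626.1, 123.1, 195.4]
orientation: [0.706, -0.038, -0.706, -0.038]
ft_force: [-0.9, -0.0, -0.8]
grip_width: -0.2
```

Request:
play_rows:
  moves:
    - [-1,[0.03,0,0],[0,0,0]]
    - [-1,[0.03,0,0],[0,0,0]]
    - [-1,[0.03,0,0],[0,0,0]]
    - [-1,[0,0,0],[0,0,0]]

```text
time: 5.9
ee_pos: [625.3, 123.3, 191.7]
orientation: [-0.706, 0.038, 0.706, 0.038]
ft_force: [0.4, 0.0, -0.6]
grip_width: 0.3
```

```bash
python3 -c "
from h import *
plan(40,70,206,90)
s=grab('side','s7.png');u,v=map(int,proj(s,np.append(W((60,60),O,YAW),190)));print(u,v)
pr=lambda x,y,z:((np.array(proj(s,np.append(W((x,y),O,YAW),z)))-[u-75,v-75])*4).round()
x=P(robot.get_state()['ee_pos'],O,YAW)
for z in(172,180,190,200):print(z,pr(x[0],x[1],z))
print('roller',pr(80,70,191))
cv2.imwrite('pics/c7.png',cv2.convertScaleAbs(cv2.resize(cv2.imread('pics/s7.png')[v-75:v+75,u-75:u+75],None,fx=4,fy=4,interpolation=cv2.INTER_CUBIC),alpha=1.4))"
```

```text
t 5.9 pug now [39.1 68.7] [625.3 123.3 191.7] cur jaw pug -90.0 F [ 0.38  0.04 -0.61]
turn [ 0.     0.001 -0.   ] shift after turn (units) [-0.359 -0.034 -0.022] toolY pug [ 0. -1.] toolZ pug [-1. -0.]
181 206
172 [332. 341.]
180 [331. 332.]
190 [328. 321.]
200 [326. 310.]
roller [264. 306.]
```

View pics/c7.png

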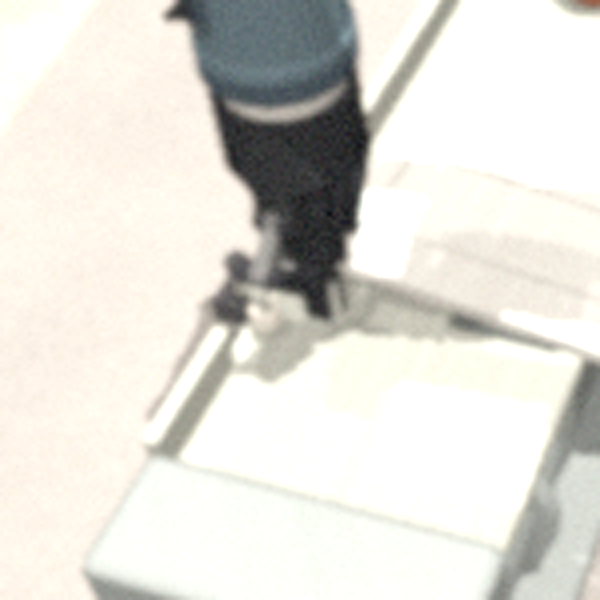

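The side view shows the roller at (262,312) and the fingertip at about (325,318), which puts the tip near z 187. So the tips stand only about 5 mm ahead of the reported TCP. I'll keep feeling down.

Request:
play_rows:
  moves:
    - [-1,[0.03,0,0],[0,0,0]]
    - [-1,[0.03,0,0],[0,0,0]]
    - [-1,[0,0,0],[0,0,0]]

```text
time: 6.2
ee_pos: [625.2, 123.4, 189.4]
orientation: [-0.706, 0.038, 0.706, 0.038]
ft_force: [-0.1, -0.3, -0.1]
grip_width: 0.1
```

Request:
play_rows:
  moves:
    - [-1,[0.03,0,0],[0,0,0]]
    - [-1,[0.03,0,0],[0,0,0]]
    - [-1,[0,0,0],[0,0,0]]

```text
time: 6.45
ee_pos: [625.2, 123.3, 187.0]
orientation: [-0.706, 0.038, 0.706, 0.038]
ft_force: [0.3, -0.1, 0.0]
grip_width: -0.3
```

Request:
play_rows:
  moves:
    - [-1,[0,0,-0.25],[0,0,0]]
    - [-1,[0,0,-0.25],[0,0,0]]
    - [-1,[0,0,-0.2],[0,0,0]]
    - [-1,[0,0,-0.15],[0,0,0]]
    - [-1,[0,0,0],[0,0,0]]

```text
time: 6.87
ee_pos: [660.1, 119.3, 187.1]
orientation: [0.706, -0.038, -0.706, -0.038]
ft_force: [0.4, -0.5, -0.0]
grip_width: -0.2
```

Request:
play_rows:
  moves:
    - [-1,[0,0,-0.1],[0,0,0]]
    - [-1,[0,0,-0.1],[0,0,0]]
    - [-1,[0,0,0],[0,0,0]]

```text
time: 7.12
ee_pos: [667.4, 118.9, 187.2]
orientation: [-0.706, 0.038, 0.706, 0.038]
ft_force: [-0.9, -0.4, 0.4]
grip_width: -0.4
```

```bash
python3 -c "
from h import *
plan(40,70,206,90)
f=grab('top','t8.png')
a=cv2.imread('pics/t8.png')[100:124,178:204]
print(a.mean(2).astype(int)[:22,:22])
"
```

```text
t 7.1167 pug now [81.5 68.7] [667.4 118.9 187.2] cur jaw pug -90.0 F [-0.85 -0.4   0.44]
turn [0. 0. 0.] shift after turn (units) [-0.471 -0.031  1.037] toolY pug [ 0. -1.] toolZ pug [-1. -0.]
[[ 35  35  33  36  36  33  34  31  29  30  26  28  30  29  41  68  77  76
   76  76  77  75]
 [ 50  52  50  45  43  40  38  34  28  25  25  25  25  24  37  69  76  77
   77  76  78  77]
 [ 60  64  61  55  52  45  39  33  29  25  28  26  22  23  40  65  77  75
   76  77  77  79]
 [ 56  59  57  50  44  35  32  30  27  26  26  29  25  23  40  69  77  76
   76  78  76  78]
 [ 49  49  43  36  32  27  27  27  26  26  27  25  27  24  42  70  77  79
   76  75  76  75]
 [ 33  34  29  27  26  26  29  29  31  27  28  27  26  24  39  72  76  75
   74  75  77  75]
 [ 29  28  28  25  28  27  29  27  28  25  27  28  26  28  41  70  76  78
   79  78  77  78]
 [ 28  28  31  28  29  27  29  29  28  28  27  27  32  33  43  69  77  74
   76  75  75  77]
 [ 30  30  30  33  27  31  28  29  28  28  31  30  35  38  47  69  76  76
   78  77  78  78]
 [ 28  29  31  32  28  29  29  29  30  33  33  35  41  39  43  69  79 
[... 439 characters left out ...]
3  24  19  18  36  71  77  76
   77  76  79  77]
 [ 26  27  33  34  28  31  27  25  25  23  22  19  21  20  37  71  77  78
   77  76  79  77]
 [ 22  21  26  25  25  25  25  22  20  22  22  22  18  19  36  70  79  76
   79  76  76  77]
 [ 23  20  23  22  23  23  24  19  22  22  19  20  21  22  36  70  77  76
   78  77  76  80]
 [ 20  18  21  18  17  21  21  20  21  22  21  21  23  23  40  69  78  77
   77  79  76  79]
 [ 37  30  25  28  22  20  22  21  24  25  31  35  38  40  48  69  79  77
   79  73  80  76]
 [ 73  66  54  52  45  43  43  42  45  54  62  69  74  75  65  74  78  76
   78  75  78  79]
 [100  96  89  81  76  77  77  78  78  86  96  99  98  99  82  75  78  77
   77  78  77  78]]
```

Request:
play_rows:
  moves:
    - [-1,[0,0,-0.1],[0,0,0]]
    - [-1,[0,0,0],[0,0,0]]
    - [-1,[0,0,0],[0,0,0]]

```text
time: 7.42
ee_pos: [671.1, 118.6, 187.2]
orientation: [-0.706, 0.038, 0.706, 0.038]
ft_force: [-0.2, 0.1, -1.2]
grip_width: -0.1
```

```bash
python3 -c "
from h import *
plan(40,70,206,90)
grab('side','s8.png');grab('wrist','w8.png')
z=lambda n:cv2.resize(cv2.imread(f'pics/{n}.png')[184:229,156:206],(400,360),interpolation=cv2.INTER_CUBIC)
w=cv2.resize(cv2.imread('pics/w8.png')[150:280,150:390],(400,217))
w=np.vstack([w,np.zeros((143,400,3),np.uint8)])
cv2.imwrite('pics/c8.png',np.hstack([z('s8'),w]))"
```

```text
t 7.4167 pug now [85.1 68.8] [671.1 118.6 187.2] cur jaw pug -90.0 F [-0.18  0.12 -1.16]
turn [0.001 0.    0.   ] shift after turn (units) [-0.47  -0.029  1.129] toolY pug [ 0. -1.] toolZ pug [-1. -0.]
```

View pics/c8.png

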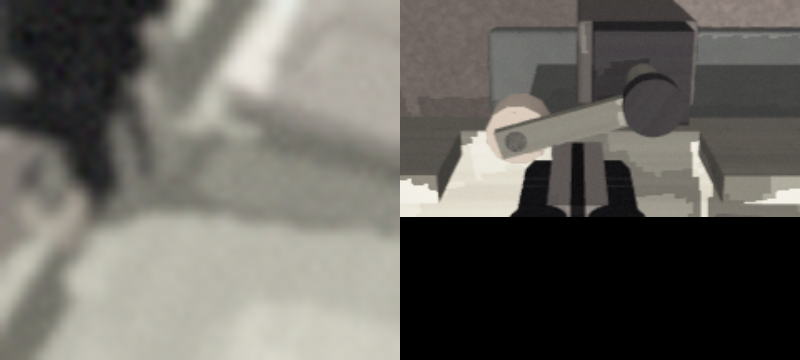

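The wrist crop shows the arm swung from its pivot (655,105) to the roller (515,142), about 15° against about 48° at rest, or 0.55 rad. That is well past the click. I'll let it spring back and go round to the front of the cover.

Request:
play_rows:
  moves:
    - [-1,[0,0,0.4],[0,0,0]]
    - [-1,[0,0,0.6],[0,0,0]]
    - [-1,[0,0,0.1],[0,0,0]]
    - [-1,[-0.7,0,0],[0,0,0]]
    - [-1,[-0.9,0,0],[0,0,0]]

```text
time: 7.93
ee_pos: [625.0, 123.2, 248.3]
orientation: [-0.704, 0.038, 0.709, 0.038]
ft_force: [1.3, -0.2, -0.7]
grip_width: 0.3
```

```bash
python3 -c "
from h import *
plan(-180,-72,270,90)
f=grab('wrist','w9.png')
pr=lambda x,y,z:np.array(proj(f,np.append(W((x,y),O,YAW),z))).round(1)
for th in(0,.3,.46):
    a=np.arctan2(24,-29)-th; print(th,pr(109+37.6*np.cos(a),46+37.6*np.sin(a),197))
h=cv2.cvtColor(cv2.imread('pics/w9.png'),cv2.COLOR_BGR2HSV)
u,v=map(int,pr(80,70,197));a=cv2.imread('pics/w9.png')[v-30:v+30:3,u-30:u+30:3].mean(2).astype(int);print(u,v);print(a)"
```

```text
t 7.9333 pug now [38.8 68.5] [625.  123.2 248.3] cur jaw pug -90.0 F [ 1.33 -0.24 -0.68]
turn [ 0.001  0.009 -0.001] shift after turn (units) [-0.543  3.512  5.471] toolY pug [ 0. -1.] toolZ pug [-1. -0.]
0 [251.8 145. ]
0.3 [239.4 131.1]
0.46 [234.5 122.3]
251 145
[[ 50  54  59  60  52  50  52  49  50  49  51  54  62  67  34  35  71 125
  126 125]
 [ 89  90  79  71  72  74  69  68  73  69  87  86  56  66  34  49 123 124
  126 123]
 [ 79  76  77  75  72  73  71  75  70  71  73  71  51  45  32 123 122 124
  123 123]
 [ 74  73  76  72  73  75  74  75  73  71  71  74  71  73 121 122 124 126
  121 121]
 [120 118 117 117 118 119 118 118 119 122 118  90  91 110 121 125 122 120
  121 110]
 [119 126 121 122 125 121 123 123 122 122  93  92 103 122 124 126 121 121
  115 110]
 [122 122 122 123 123 123 123 105  92  95  91  89 120 122 123 122 120 118
  111 117]
 [123 120 123 122 123 125 116  86  99 141  92 119 128 124 125 120 120 110
  110 124]
 [122 121 121 124 124 112 124 181 182 171 120 121 125 123 116 120 107 110
  119 122]
 [123 120 122 121 113 108 183 183 183 118 118 122 122 120 119 109 108
[... 166 characters left out ...]
 123 121
  120 122]
 [ 92  90  90  93 106 143 104 117  95 104 102 120 136 180 105 122 123 123
  122 119]
 [ 89  90  91  90  92 140  96  95  95  99 103 133 183 181 110 118 120 119
  120 124]
 [ 89  86  90  89  89 131 139  96 106 114 125 164 180 159 102 118 117 116
  117 116]
 [ 90  90  88  88  87  90 137 143 102 103 155 178 168 104 114 119 115 117
  115 118]
 [ 93  90  93  91  91  91  92 121 139 137 170 137 107 114 120 119 118 118
  118 119]
 [165 124 121  95  94  94  94  91  80  88 111 114 117 123 123 122 122 123
  121 120]
 [186 186 150 148 126  98  96  97  97  96 126 122 126 126 127 126 127 126
  125 128]
 [182 181 181 164 165 145 122  94 120  92 116 123 150 120 122 121 120 121
  124 121]]
```

The roller is back at its rest place. The gripper now moves round to the front of the cover, jaws opening on the way.

Request:
play_rows:
  moves:
    - [1,[-0.5,0.5,0.7],[0,0,0]]
    - [1,[0,0.5,0.85],[0,0,0]]
    - [1,[0,0.5,0.85],[0,0,0]]
    - [1,[0,0.5,0.85],[0,0,0]]
    - [1,[0,0.5,0.85],[0,0,0]]

```text
time: 8.4
ee_pos: [452.6, 40.7, 271.6]
orientation: [0.707, -0.038, -0.705, -0.038]
ft_force: [-0.4, -0.8, -0.0]
grip_width: 60.7
```

Request:
play_rows:
  moves:
    - [1,[0,0.5,0.7],[0,0,0]]
    - [1,[0,0.5,0.68],[0,0,0]]
    - [1,[0,0,0],[0,0,0]]
    - [1,[0,0,0],[0,0,0]]

```text
time: 8.73
ee_pos: [394.4, 6.7, 272.3]
orientation: [0.707, -0.039, -0.705, -0.039]
ft_force: [0.3, -0.8, -0.2]
grip_width: 85.3
```

```bash
python3 -c "
from h import *
plan(-185,-72,168,90)"
```

```text
t 8.7333 pug now [-177.8  -72.2] [394.4   6.7 272.3] cur jaw pug -90.1 F [ 0.35 -0.83 -0.23]
turn [-0.003 -0.005 -0.001] shift after turn (units) [ 2.607 -0.004  0.179] toolY pug [ 0. -1.] toolZ pug [-1. -0.]
```

Request:
play_rows:
  moves:
    - [1,[0.8,0,0.1],[0,0,0]]
    - [1,[0.9,0,0.08],[0,0,0]]
    - [1,[0.9,0,0],[0,0,0]]
    - [1,[0,0,-0.2],[0,0,0]]
    - [1,[0,0,-0.2],[0,0,0]]

```text
time: 9.15
ee_pos: [403.5, 7.1, 166.7]
orientation: [-0.705, 0.038, 0.707, 0.038]
ft_force: [0.2, -0.9, 0.3]
grip_width: 85.5
```

Request:
play_rows:
  moves:
    - [1,[0,0,-0.1],[0,0,0]]
    - [1,[0,0,-0.1],[0,0,0]]
    - [1,[0,0,-0.1],[0,0,0]]
    - [1,[0,0,-0.1],[0,0,0]]
    - [1,[0,0,0],[0,0,0]]

```text
time: 9.57
ee_pos: [420.6, 4.5, 168.4]
orientation: [0.707, -0.038, -0.705, -0.038]
ft_force: [-1.2, -0.5, 0.1]
grip_width: 85.6
```

Request:
play_rows:
  moves:
    - [1,[0,0,-0.06],[0,0,0]]
    - [1,[0,0,-0.06],[0,0,0]]
    - [1,[0,0,-0.06],[0,0,0]]
    - [1,[0,0,0],[0,0,0]]

```text
time: 9.9
ee_pos: [426.2, 4.0, 168.0]
orientation: [-0.706, 0.038, 0.706, 0.038]
ft_force: [-2.9, 0.9, 7.0]
grip_width: 85.3
```

```bash
python3 -c "
from h import *
plan(-135,-72,165,90)"
```

```text
t 9.9 pug now [-145.9  -71.5] [426.2   4.  168. ] cur jaw pug -90.0 F [-2.88  0.88  6.97]
turn [ 0.     0.001 -0.   ] shift after turn (units) [ 0.075  0.014 -0.273] toolY pug [ 0. -1.] toolZ pug [-1. -0.]
```

Request:
play_rows:
  moves:
    - [1,[0,0,0.2],[0,0,0]]
    - [1,[0.4,0,0],[0,0,0]]
    - [1,[0,0,0],[0,0,0]]
    - [1,[0,0,-0.1],[0,0,0]]
    - [1,[0,0,0],[0,0,0]]

```text
time: 10.32
ee_pos: [422.3, 4.5, 151.4]
orientation: [-0.706, 0.038, 0.706, 0.038]
ft_force: [-1.7, 0.6, -1.4]
grip_width: 85.6
```

Request:
play_rows:
  moves:
    - [1,[0,0,-0.05],[0,0,0]]
    - [1,[0,0,-0.05],[0,0,0]]
    - [1,[0,0,-0.05],[0,0,0]]
    - [1,[0,0,0],[0,0,0]]

```text
time: 10.65
ee_pos: [428.7, 3.7, 151.6]
orientation: [0.706, -0.038, -0.706, -0.038]
ft_force: [-2.7, -1.2, 1.0]
grip_width: 85.2
```

```bash
cat > look.py <<'E'
from h import *
# cover outline in the top view: bright bluish-white plate on yellowish deck
f=grab('top');p=f['pixels'].astype(int);m=((p[...,2]-p[...,0])>-2)&(p.sum(2)>180)
m=m.astype(np.uint8);m[:95]=0;m[245:]=0;m[:,:150]=0;m[:,390:]=0
m=cv2.morphologyEx(m,cv2.MORPH_OPEN,np.ones((5,5)))
n,l,st,c=cv2.connectedComponentsWithStats(m)
i=1+np.argmax(st[1:,4]);cn=max(cv2.findContours((l==i).astype(np.uint8),0,1)[0],key=cv2.contourArea)
cv2.imwrite('pics/mask.png',(l==i).astype(np.uint8)*255)
b=cv2.boxPoints(cv2.minAreaRect(cn));print('area',st[i,4])
for q in b:print(q.round(1),P(onz(f,*q,192),O,YAW).round(1))
plan(-135,-72,165,90)
E
python3 look.py
```

```text
area 6026
[194.9 212.2] [-122.    43.6]
[207.3 118.9] [78.9 35. ]
[309.9 132.6] [  68.4 -186.2]
[297.4 225.9] [-132.6 -175.6]
t 10.7 pug now [-143.5  -71.5] [428.7   3.7 151.6] cur jaw pug -90.0 F [-1.49 -0.19  1.57]
turn [ 0.    -0.001 -0.   ] shift after turn (units) [-0.335  0.013 -0.211] toolY pug [ 0. -1.] toolZ pug [-1. -0.]
```

Request:
play_rows:
  moves:
    - [1,[0,0,-0.06],[0,0,0]]
    - [1,[0,0,-0.06],[0,0,0]]
    - [1,[0,0,-0.06],[0,0,0]]
    - [1,[0,0,-0.06],[0,0,0]]
    - [1,[0,0,0],[0,0,0]]

```text
time: 11.12
ee_pos: [438.2, 2.7, 151.6]
orientation: [0.706, -0.038, -0.706, -0.038]
ft_force: [-4.2, -1.0, 1.1]
grip_width: 85.5
```

```bash
python3 look.py
```

```text
area 5936
[196.  209.9] [-117.    41.7]
[205.2 116.8] [83.2 39.9]
[307.3 126.8] [  80.3 -179.7]
[298.1 220. ] [-120.1 -176. ]
t 11.1667 pug now [-133.9  -71.4] [438.2   2.7 151.5] cur jaw pug -90.0 F [-1.91 -1.2   0.93]
turn [ 0.001 -0.001 -0.   ] shift after turn (units) [-0.337  0.014  0.027] toolY pug [ 0. -1.] toolZ pug [-1. -0.]
```

Request:
play_rows:
  moves:
    - [1,[0,0,-0.05],[0,0,0]]
    - [1,[0,0,-0.05],[0,0,0]]
    - [1,[0,0,0],[0,0,0]]

```text
time: 11.42
ee_pos: [441.9, 2.4, 151.4]
orientation: [0.706, -0.038, -0.706, -0.038]
ft_force: [-3.5, -1.2, 2.0]
grip_width: 85.6
```

Request:
play_rows:
  moves:
    - [1,[0,0,-0.04],[0,0,0]]
    - [1,[0,0,0],[0,0,0]]

```text
time: 11.58
ee_pos: [443.3, 2.3, 151.3]
orientation: [-0.706, 0.038, 0.706, 0.038]
ft_force: [-3.7, -0.5, 2.5]
grip_width: 85.2
```

Request:
play_rows:
  moves:
    - [1,[0,0,-0.04],[0,0,0]]
    - [1,[0,0,0],[0,0,0]]

```text
time: 11.75
ee_pos: [444.1, 2.4, 151.1]
orientation: [-0.705, 0.038, 0.707, 0.038]
ft_force: [-7.0, 0.2, 4.2]
grip_width: 85.2
```

```bash
python3 look.py
```

```text
area 5865
[196.  209.5] [-116.1   41.7]
[203.9 115. ] [86.7 43. ]
[306.1 123.5] [  87.2 -176.7]
[298.2 218. ] [-115.9 -176. ]
t 11.8 pug now [-128.   -71.1] [444.1   2.4 151.1] cur jaw pug -90.0 F [-6.49 -0.02  4.19]
turn [0.001 0.003 0.   ] shift after turn (units) [-0.346  0.021  0.176] toolY pug [ 0. -1.] toolZ pug [-1. -0.]
```

Request:
play_rows:
  moves:
    - [1,[0,0,-0.04],[0,0,0]]
    - [1,[0,0,0],[0,0,0]]

```text
time: 11.97
ee_pos: [444.1, 2.4, 150.9]
orientation: [-0.704, 0.038, 0.708, 0.038]
ft_force: [-15.5, 0.7, 9.9]
grip_width: 85.1
```

Request:
play_rows:
  moves:
    - [1,[0,0,-0.04],[0,0,0]]
    - [1,[0,0,0],[0,0,0]]

```text
time: 12.13
ee_pos: [444.1, 2.4, 150.7]
orientation: [-0.703, 0.038, 0.71, 0.038]
ft_force: [-21.2, 1.1, 14.9]
grip_width: 85.5
```

Request:
play_rows:
  moves:
    - [1,[0,0,0.3],[0,0,0]]
    - [1,[0,0,0.3],[0,0,0]]
    - [1,[-0.8,0,0],[0,0,0]]
    - [1,[-1,0,0],[0,0,0]]
    - [1,[-1,0,0],[0,0,0]]

```text
time: 12.55
ee_pos: [423.8, 4.7, 264.1]
orientation: [-0.706, 0.038, 0.706, 0.038]
ft_force: [1.8, -0.4, 1.7]
grip_width: 85.6
```

```bash
python3 -c "
from h import *
print(robot.get_state()['qpos'])
plan(-15,-204,290,-2)"
```

```text
[-2.71162241e-01 -2.11834428e-01  1.91052584e+00  6.89856396e-04
  1.44343261e+00  1.40696498e+00]
t 12.55 pug now [-148.4  -71. ] [423.8   4.7 264.1] cur jaw pug -90.0 F [ 1.77 -0.42  1.66]
turn [-1.955e+00 -0.000e+00  1.000e-03] shift after turn (units) [-0.648  3.449  3.206] toolY pug [ 1.   -0.03] toolZ pug [-0.03 -1.  ]
```

Request:
play_rows:
  moves:
    - [0.5,[-0.3,0,0],[-0.15,0,0]]
    - [0.5,[-0.3,0,0],[-0.15,0,0]]
    - [0.5,[0,0,0],[-0.15,0,0]]
    - [0.5,[0,0,0],[-0.15,0,0]]
    - [0.5,[0,0,0],[-0.15,0,0]]

```text
time: 12.97
ee_pos: [425.2, 4.3, 287.9]
orientation: [0.687, 0.17, -0.685, 0.171]
ft_force: [0.3, -0.1, 0.1]
grip_width: 63.5
```

Request:
play_rows:
  moves:
    - [0.5,[0,0,0],[-0.15,0,0]]
    - [0.5,[0,0,0],[-0.15,0,0]]
    - [0.5,[0,0,0],[-0.15,0,0]]
    - [0.5,[0,0,0],[-0.15,0,0]]
    - [0.5,[0,0,0],[-0.15,0,0]]

```text
time: 13.38
ee_pos: [425.0, 4.4, 287.5]
orientation: [0.608, 0.362, -0.606, 0.363]
ft_force: [-0.4, -0.0, -0.1]
grip_width: 64.3
```

Request:
play_rows:
  moves:
    - [0.5,[0,0,0],[-0.15,0,0]]
    - [0.5,[0,0,0],[-0.15,0,0]]
    - [0.5,[0,0,0],[-0.15,0,0]]
    - [0.5,[0,0,0],[-0.05,0,0]]
    - [0.5,[0,0,0],[0,0,0]]

```text
time: 13.8
ee_pos: [424.9, 4.4, 287.5]
orientation: [0.526, 0.472, -0.525, 0.473]
ft_force: [0.2, 0.1, -0.7]
grip_width: 64.0
```

```bash
python3 -c "
from h import *
plan(-20,-204,290,0)"; python3 look.py
```

```text
t 13.8 pug now [-147.3  -71.2] [424.9   4.4 287.5] cur jaw pug 0.1 F [ 0.17  0.09 -0.69]
turn [ 0.003 -0.    -0.002] shift after turn (units) [-0.063  3.182  3.319] toolY pug [1. 0.] toolZ pug [ 0. -1.]
area 6001
[196.2 207.9] [-112.8   41.8]
[203.9 114.9] [86.9 43. ]
[306.1 123.4] [  87.4 -176.7]
[298.4 216.4] [-112.6 -176. ]
t 13.85 pug now [-147.4  -71.2] [424.8   4.4 287.5] cur jaw pug -0.0 F [0.36 0.27 0.21]
turn [ 1.999e+00 -2.000e-03 -1.000e-03] shift after turn (units) [ 3.061  0.019 -0.31 ] toolY pug [ 0. -1.] toolZ pug [-1. -0.]
```

Request:
play_rows:
  moves:
    - [0.5,[0,0.64,0.66],[0,0,0]]
    - [0.5,[0,0.64,0.66],[0,0,0]]
    - [0.5,[0,0.64,0.66],[0,0,0]]
    - [0.5,[0,0.64,0.66],[0,0,0]]
    - [0.5,[0,0.64,0.68],[0,0,0]]

```text
time: 14.27
ee_pos: [538.6, -142.9, 287.2]
orientation: [0.527, 0.472, -0.526, 0.472]
ft_force: [0.9, 0.6, 0.8]
grip_width: 63.8
```

Request:
play_rows:
  moves:
    - [0.5,[0.6,0,0],[0,0,0]]
    - [0.5,[0.6,0,0],[0,0,0]]
    - [0.5,[0.3,0,0],[0,0,0]]
    - [0.5,[0,0,0],[0,0,0]]

```text
time: 14.6
ee_pos: [535.5, -140.6, 223.7]
orientation: [-0.526, -0.474, 0.527, -0.47]
ft_force: [-0.1, 0.1, 0.3]
grip_width: 64.2
```

```bash
python3 -c "
from h import *
plan(-20,-204,200,0)"
```

```text
t 14.6 pug now [ -21.7 -203.4] [ 535.5 -140.6  223.7] cur jaw pug -0.1 F [-0.08  0.14  0.29]
turn [-0.001 -0.003  0.007] shift after turn (units) [0.592 0.043 0.015] toolY pug [1. 0.] toolZ pug [ 0. -1.]
```

Request:
play_rows:
  moves:
    - [0.5,[0.3,0,0],[0,0,0]]
    - [0.5,[0.3,0,0],[0,0,0]]
    - [0.5,[0.1,0,0],[0,0,0]]
    - [0.5,[0.1,0,0],[0,0,0]]
    - [0.5,[0,0,0],[0,0,0]]

```text
time: 15.02
ee_pos: [537.0, -141.2, 194.8]
orientation: [-0.526, -0.473, 0.526, -0.472]
ft_force: [0.3, -0.3, -0.4]
grip_width: 63.7
```

Request:
play_rows:
  moves:
    - [0.5,[0.05,0,0],[0,0,0]]
    - [0.5,[0.05,0,0],[0,0,0]]
    - [0.5,[0.05,0,0],[0,0,0]]
    - [0.5,[0,0,0],[0,0,0]]

```text
time: 15.35
ee_pos: [537.2, -141.5, 189.1]
orientation: [-0.526, -0.472, 0.526, -0.472]
ft_force: [-0.5, -0.3, -0.2]
grip_width: 64.3
```

Request:
play_rows:
  moves:
    - [0.5,[0.05,0,0],[0,0,0]]
    - [0.5,[0.05,0,0],[0,0,0]]
    - [0.5,[0,0,0],[0,0,0]]

```text
time: 15.6
ee_pos: [537.0, -141.4, 184.8]
orientation: [-0.526, -0.473, 0.526, -0.472]
ft_force: [-0.4, 0.2, 0.0]
grip_width: 63.9
```

Request:
play_rows:
  moves:
    - [0.5,[0.05,0,0],[0,0,0]]
    - [0.5,[0.05,0,0],[0,0,0]]
    - [0.5,[0,0,0],[0,0,0]]

```text
time: 15.85
ee_pos: [537.0, -141.4, 180.8]
orientation: [-0.526, -0.473, 0.526, -0.472]
ft_force: [0.2, -0.2, -0.1]
grip_width: 64.3
```

Request:
play_rows:
  moves:
    - [0.5,[0.05,0,0],[0,0,0]]
    - [0.5,[0,0,0],[0,0,0]]

```text
time: 16.02
ee_pos: [537.1, -141.4, 178.9]
orientation: [-0.526, -0.473, 0.526, -0.472]
ft_force: [-0.1, -0.6, -0.9]
grip_width: 63.8
```

Request:
play_rows:
  moves:
    - [0.5,[0.05,0,0],[0,0,0]]
    - [0.5,[0,0,0],[0,0,0]]

```text
time: 16.18
ee_pos: [537.1, -141.4, 176.9]
orientation: [-0.526, -0.473, 0.526, -0.472]
ft_force: [0.5, -0.3, -0.2]
grip_width: 64.0
```

Request:
play_rows:
  moves:
    - [0.5,[0.05,0,0],[0,0,0]]
    - [0.5,[0.05,0,0],[0,0,0]]
    - [0.5,[0,0,0],[0,0,0]]

```text
time: 16.43
ee_pos: [537.0, -141.4, 172.8]
orientation: [-0.526, -0.473, 0.526, -0.472]
ft_force: [0.4, -0.7, -0.6]
grip_width: 63.9
```

Request:
play_rows:
  moves:
    - [0.5,[0.05,0,0],[0,0,0]]
    - [0.5,[0,0,0],[0,0,0]]

```text
time: 16.6
ee_pos: [537.1, -141.4, 170.9]
orientation: [-0.526, -0.473, 0.526, -0.472]
ft_force: [-0.5, 0.6, -0.1]
grip_width: 64.0
```

Request:
play_rows:
  moves:
    - [0.5,[0.05,0,0],[0,0,0]]
    - [0.5,[0,0,0],[0,0,0]]

```text
time: 16.77
ee_pos: [537.1, -141.4, 168.9]
orientation: [-0.526, -0.473, 0.526, -0.472]
ft_force: [0.3, 0.3, 0.4]
grip_width: 64.1
```

```bash
python3 -c "
from h import *
plan(-20,-204,200,0)
s=grab('side','s10.png')
u,v=map(int,proj(s,np.append(W((-20,-190),O,YAW),190)));print(u,v)
pr=lambda x,y,z:((np.array(proj(s,np.append(W((x,y),O,YAW),z)))-[u-60,v-50])*6).round()
a=cv2.convertScaleAbs(cv2.resize(cv2.imread('pics/s10.png')[v-50:v+50,u-60:u+60],None,fx=6,fy=6,interpolation=cv2.INTER_CUBIC),alpha=1.4)
for x in(-20-43,-20+43):
  for z in(170,180,190,200):print(x,z,pr(x,-203,z))
print('coveredge',pr(85,-177,203),pr(-115,-177,192))
cv2.imwrite('pics/c10.png',a)"
```

```text
t 16.7667 pug now [ -20.  -204.1] [ 537.1 -141.4  168.9] cur jaw pug 0.0 F [0.28 0.32 0.45]
turn [ 0.    -0.     0.001] shift after turn (units) [-0.777  0.001 -0.002] toolY pug [1. 0.] toolZ pug [ 0. -1.]
245 149
-63 170 [460. 334.]
-63 180 [460. 318.]
-63 190 [461. 301.]
-63 200 [461. 284.]
23 170 [288. 300.]
23 180 [287. 284.]
23 190 [286. 267.]
23 200 [286. 250.]
coveredge [141. 254.] [556. 354.]
```

View pics/c10.png

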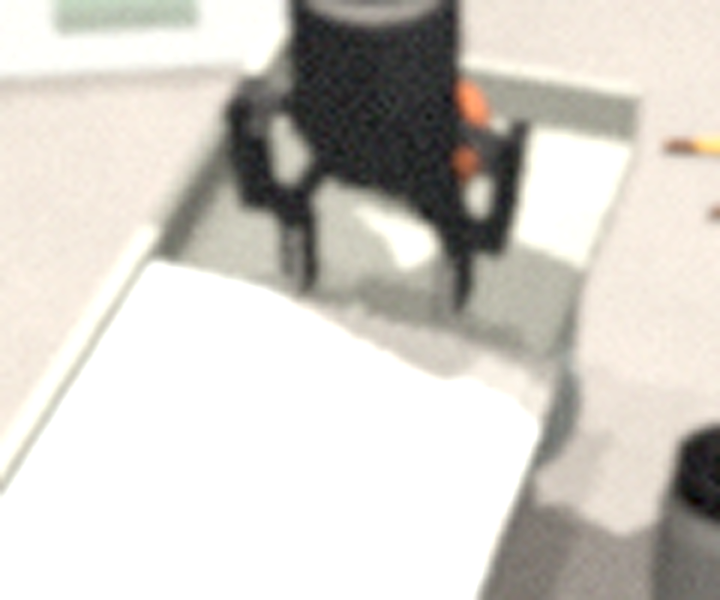

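The side crop shows the fingertips at (305,288) and (455,308), about z 182 to 186 and clear of the cover's edge. That is a good height for pushing, so I'll push towards +y.

Request:
play_rows:
  moves:
    - [0.5,[0.04,0,-0.1],[0,0,0]]
    - [0.5,[0,0,-0.1],[0,0,0]]
    - [0.5,[0,0,-0.06],[0,0,0]]
    - [0.5,[0,0,-0.06],[0,0,0]]
    - [0.5,[0,0,0],[0,0,0]]

```text
time: 17.23
ee_pos: [538.7, -128.1, 167.8]
orientation: [0.526, 0.473, -0.526, 0.473]
ft_force: [-0.6, -0.1, 0.2]
grip_width: 64.0
```

Request:
play_rows:
  moves:
    - [0.5,[0,0,-0.06],[0,0,0]]
    - [0.5,[0,0,-0.06],[0,0,0]]
    - [0.5,[0,0,-0.06],[0,0,0]]
    - [0.5,[0,0,0],[0,0,0]]

```text
time: 17.57
ee_pos: [539.4, -121.6, 167.8]
orientation: [-0.526, -0.472, 0.526, -0.473]
ft_force: [0.2, -1.2, 0.2]
grip_width: 63.7
```

```bash
python3 look.py
```

```text
area 9273
[191.8 239. ] [-179.    45.2]
[202.5 112.1] [92.6 46.5]
[310.6 121.3] [  92.8 -185.8]
[299.8 248.1] [-179.2 -184.4]
t 17.6167 pug now [ -19.8 -184.1] [ 539.5 -121.6  167.8] cur jaw pug 0.0 F [-0.92 -0.9   0.18]
turn [-1.999  0.    -0.   ] shift after turn (units) [ 0.07   2.802 -2.879] toolY pug [-0.  1.] toolZ pug [1. 0.]
```

```bash
sed -i 's/>-2)&(p.sum(2)>180)/>-6)\&(p.sum(2)>int(__import__("sys").argv[1]))/' look.py; sed -i "s/^b=cv2/cv2.imwrite('pics\/tl.png',p[...,::-1].astype(np.uint8))\nb=cv2/" look.py
python3 look.py 330; python3 -c "
import cv2
p=cv2.imread('pics/tl.png')[...,::-1]
m=cv2.imread('pics/mask.png',0)//255
for r in range(100,250,6):print(r,[int(x) for x in p[r,180:330:5].astype(int).sum(1)])"
```

```text
area 7483
[194.1 208.7] [-114.8   46.1]
[202.1 115.3] [85.7 46.7]
[293.5 123.2] [  85.5 -149.7]
[285.4 216.6] [-115.2 -148.6]
t 17.6667 pug now [ -19.8 -184.1] [ 539.4 -121.6  167.8] cur jaw pug 0.0 F [ 0.51 -0.06  0.18]
turn [-2.  0. -0.] shift after turn (units) [ 0.07   2.802 -2.879] toolY pug [-0.  1.] toolZ pug [1. 0.]
100 [283, 292, 285, 271, 163, 154, 193, 176, 185, 187, 271, 283, 281, 291, 278, 291, 291, 279, 283, 266, 293, 290, 284, 283, 287, 275, 289, 286, 284, 280]
106 [187, 188, 183, 259, 227, 111, 140, 177, 185, 181, 270, 280, 292, 286, 291, 292, 281, 282, 278, 293, 292, 291, 290, 289, 280, 281, 289, 276, 176, 174]
112 [388, 381, 347, 342, 217, 189, 374, 391, 356, 310, 278, 241, 211, 205, 194, 181, 181, 182, 184, 200, 193, 202, 245, 250, 281, 250, 278, 176, 179, 176]
118 [400, 402, 389, 298, 384, 454, 461, 456, 438, 434, 368, 320, 312, 245, 284, 325, 344, 387, 391, 398, 392, 381, 348, 308, 177, 176, 156, 149, 169, 167]
124 [418, 422, 396, 409, 385, 457, 440, 451, 462, 465, 460, 455, 441, 454, 451, 449, 446, 436, 456, 459, 461, 453, 436, 398, 157, 193, 191, 138, 138, 152]
[... 2390 characters left out ...]
, 266, 269, 197, 220, 217, 214, 160, 163, 154, 157, 158, 162, 151, 155, 156, 184]
226 [287, 285, 278, 267, 263, 272, 265, 225, 228, 159, 147, 157, 182, 242, 267, 192, 265, 245, 171, 208, 222, 212, 179, 153, 155, 147, 156, 151, 156, 270]
232 [279, 290, 291, 291, 283, 284, 252, 225, 191, 134, 131, 135, 138, 136, 166, 237, 288, 286, 188, 201, 217, 206, 190, 173, 180, 171, 163, 157, 161, 116]
238 [290, 286, 284, 276, 275, 288, 236, 242, 153, 150, 147, 143, 140, 146, 124, 242, 249, 144, 101, 157, 181, 200, 205, 178, 177, 174, 185, 188, 133, 75]
244 [290, 281, 276, 279, 279, 274, 252, 169, 147, 144, 145, 145, 152, 148, 185, 212, 101, 114, 121, 130, 129, 134, 145, 194, 213, 193, 193, 191, 203, 208]
```

Request:
play_rows:
  moves:
    - [0.5,[0,0,-0.06],[0,0,0]]
    - [0.5,[0,0,-0.06],[0,0,0]]
    - [0.5,[0,0,-0.06],[0,0,0]]
    - [0.5,[0,0,-0.06],[0,0,0]]
    - [0.5,[0,0,-0.06],[0,0,0]]

```text
time: 18.08
ee_pos: [540.7, -109.5, 167.8]
orientation: [-0.526, -0.472, 0.526, -0.472]
ft_force: [-0.2, -3.5, 0.4]
grip_width: 64.2
```

```bash
python3 look.py 330
```

```text
area 7369
[187.7 208.1] [-114.7   59.5]
[196.7 114.2] [87.1 58.4]
[285.5 122.7] [  85.1 -132.5]
[276.5 216.6] [-116.8 -129.7]
t 18.1333 pug now [ -19.8 -171.4] [ 540.8 -109.   167.7] cur jaw pug 0.0 F [ 0.14 -1.97  1.19]
turn [-1.999 -0.    -0.   ] shift after turn (units) [ 0.068  2.486 -2.879] toolY pug [-0.  1.] toolZ pug [1. 0.]
```

Request:
play_rows:
  moves:
    - [0.5,[0,0.01,-0.06],[0,0,0]]
    - [0.5,[0,0.01,-0.06],[0,0,0]]
    - [0.5,[0,0.01,-0.06],[0,0,0]]
    - [0.5,[0,0.01,-0.05],[0,0,0]]
    - [0.5,[0,0,0],[0,0,0]]

```text
time: 18.55
ee_pos: [542.5, -100.7, 167.5]
orientation: [-0.526, -0.473, 0.527, -0.472]
ft_force: [-3.6, -3.1, 1.3]
grip_width: 64.2
```

Request:
play_rows:
  moves:
    - [0.5,[0,0.01,-0.03],[0,0,0]]
    - [0.5,[0,0.01,-0.03],[0,0,0]]
    - [0.5,[0,0.01,-0.03],[0,0,0]]
    - [0.5,[0,0.01,-0.03],[0,0,0]]
    - [0.5,[0,0,0],[0,0,0]]

```text
time: 18.97
ee_pos: [544.3, -96.2, 167.2]
orientation: [-0.525, -0.473, 0.527, -0.472]
ft_force: [-4.4, -5.2, 0.1]
grip_width: 64.1
```

```bash
python3 look.py 330
```

```text
area 7135
[182.2 207.7] [-114.7   71.3]
[190.1 113.7] [87.1 72.7]
[275.5 120.9] [  87.3 -110.8]
[267.6 214.9] [-114.7 -110.5]
t 19.0167 pug now [ -17.8 -158.3] [544.3 -96.2 167.2] cur jaw pug 0.0 F [-3.05 -4.23  0.34]
turn [-2.    -0.002  0.003] shift after turn (units) [ 0.055  2.158 -2.931] toolY pug [-0.  1.] toolZ pug [1. 0.]
```

Request:
play_rows:
  moves:
    - [0.5,[0,0,-0.04],[0,0,0]]
    - [0.5,[0,0,-0.04],[0,0,0]]
    - [0.5,[0,0,-0.04],[0,0,0]]
    - [0.5,[0,0,-0.04],[0,0,0]]
    - [0.5,[0,0,0],[0,0,0]]

```text
time: 19.43
ee_pos: [545.1, -89.5, 167.2]
orientation: [-0.526, -0.473, 0.527, -0.472]
ft_force: [-2.9, -3.1, -0.0]
grip_width: 64.5
```

Request:
play_rows:
  moves:
    - [0.5,[0,0,-0.03],[0,0,0]]
    - [0.5,[0,0,-0.03],[0,0,0]]
    - [0.5,[0,0,-0.03],[0,0,0]]
    - [0.5,[0,0,-0.03],[0,0,0]]
    - [0.5,[0,0,0],[0,0,0]]

```text
time: 19.85
ee_pos: [545.8, -84.6, 167.2]
orientation: [-0.526, -0.473, 0.527, -0.472]
ft_force: [-2.7, -3.7, 0.7]
grip_width: 64.3
```

```bash
python3 look.py 330
```

```text
area 6974
[176.2 207.1] [-114.6   84.1]
[184.7 113.2] [87.1 84.3]
[267.6 120.7] [ 86.2 -93.8]
[259.  214.6] [-115.8  -92.4]
t 19.9 pug now [ -17.3 -146.7] [546.  -84.7 167.3] cur jaw pug 0.0 F [-3.08 -1.97 -0.43]
turn [-1.999e+00 -2.000e-03  1.000e-03] shift after turn (units) [ 0.057  1.868 -2.943] toolY pug [-0.  1.] toolZ pug [1. 0.]
```

Request:
play_rows:
  moves:
    - [0.5,[0,0,-0.02],[0,0,0]]
    - [0.5,[0,0,-0.02],[0,0,0]]
    - [0.5,[0,0,-0.02],[0,0,0]]
    - [0.5,[0,0,-0.02],[0,0,0]]
    - [0.5,[0,0,0],[0,0,0]]

```text
time: 20.32
ee_pos: [547.0, -81.4, 167.6]
orientation: [0.526, 0.472, -0.526, 0.472]
ft_force: [-2.0, -2.5, -0.8]
grip_width: 64.3
```

Request:
play_rows:
  moves:
    - [0.5,[0,0,-0.02],[0,0,0]]
    - [0.5,[0,0,-0.02],[0,0,0]]
    - [0.5,[0,0,-0.02],[0,0,0]]
    - [0.5,[0,0,-0.02],[0,0,0]]
    - [0.5,[0,0,0],[0,0,0]]

```text
time: 20.73
ee_pos: [547.4, -78.3, 167.8]
orientation: [0.526, 0.472, -0.526, 0.472]
ft_force: [-1.4, -2.4, -0.1]
grip_width: 63.7
```

Request:
play_rows:
  moves:
    - [0.5,[0,0,-0.02],[0,0,0]]
    - [0.5,[0,0,-0.02],[0,0,0]]
    - [0.5,[0,0,-0.02],[0,0,0]]
    - [0.5,[0,0,-0.02],[0,0,0]]
    - [0.5,[0,0,0],[0,0,0]]

```text
time: 21.15
ee_pos: [547.7, -75.2, 167.7]
orientation: [0.526, 0.472, -0.526, 0.472]
ft_force: [-0.1, -1.8, -1.6]
grip_width: 64.2
```

```bash
python3 look.py 330
```

```text
area 6845
[171.6 206.9] [-114.9   93.7]
[180.3 111.4] [90.1 94. ]
[261.6 118.8] [ 89.2 -80.7]
[252.9 214.3] [-116.1  -79.3]
t 21.2 pug now [ -16.6 -137.1] [547.7 -75.2 167.7] cur jaw pug 0.0 F [-0.31 -1.47 -0.58]
turn [-1.999e+00 -0.000e+00 -1.000e-03] shift after turn (units) [ 0.069  1.627 -2.96 ] toolY pug [-0.  1.] toolZ pug [1. 0.]
```

Request:
play_rows:
  moves:
    - [0.5,[0,0.01,-0.02],[0,0,0]]
    - [0.5,[0,0.01,-0.02],[0,0,0]]
    - [0.5,[0,0.01,-0.02],[0,0,0]]
    - [0.5,[0,0.01,-0.02],[0,0,0]]
    - [0.5,[0,0,0],[0,0,0]]

```text
time: 21.62
ee_pos: [549.3, -72.6, 167.7]
orientation: [-0.526, -0.472, 0.526, -0.472]
ft_force: [-4.2, -3.6, 0.5]
grip_width: 64.0
```

Request:
play_rows:
  moves:
    - [0.5,[0,0,-0.02],[0,0,0]]
    - [0.5,[0,0,-0.02],[0,0,0]]
    - [0.5,[0,0,-0.02],[0,0,0]]
    - [0.5,[0,0,-0.02],[0,0,0]]
    - [0.5,[0,0,0],[0,0,0]]

```text
time: 22.03
ee_pos: [549.7, -69.3, 167.7]
orientation: [-0.526, -0.472, 0.526, -0.472]
ft_force: [-3.9, -2.3, 0.5]
grip_width: 64.0
```

```bash
python3 look.py 330
```

```text
area 6728
[169.1 206.6] [-114.7   99.1]
[177.4 111.2] [ 90.1 100.2]
[256.7 118.1] [ 89.8 -70.1]
[248.4 213.5] [-115.2  -69.7]
t 22.0833 pug now [ -15.2 -131. ] [549.8 -69.3 167.7] cur jaw pug 0.0 F [-2.79 -3.72  0.48]
turn [-2. -0.  0.] shift after turn (units) [ 0.068  1.476 -2.995] toolY pug [-0.  1.] toolZ pug [1. 0.]
```

Request:
play_rows:
  moves:
    - [0.5,[0,0,-0.02],[0,0,0]]
    - [0.5,[0,0,-0.02],[0,0,0]]
    - [0.5,[0,0,-0.02],[0,0,0]]
    - [0.5,[0,0,-0.02],[0,0,0]]
    - [0.5,[0,0,0],[0,0,0]]

```text
time: 22.5
ee_pos: [550.2, -66.1, 167.7]
orientation: [-0.526, -0.472, 0.526, -0.472]
ft_force: [-3.5, -3.4, 0.1]
grip_width: 64.0
```

Request:
play_rows:
  moves:
    - [0.5,[0,0,-0.02],[0,0,0]]
    - [0.5,[0,0,-0.02],[0,0,0]]
    - [0.5,[0,0,-0.02],[0,0,0]]
    - [0.5,[0,0,-0.02],[0,0,0]]
    - [0.5,[0,0,0],[0,0,0]]

```text
time: 22.92
ee_pos: [550.6, -62.5, 167.6]
orientation: [0.526, 0.472, -0.526, 0.472]
ft_force: [-2.3, -2.2, -0.6]
grip_width: 63.7
```

```bash
python3 look.py 330
```

```text
area 6646
[165.6 206.2] [-114.6  106.6]
[174.3 110.8] [ 90.2 106.9]
[252.5 118. ] [ 89.3 -61.3]
[243.9 213.4] [-115.7  -60.1]
t 22.9667 pug now [ -15.  -124.2] [550.7 -62.6 167.7] cur jaw pug 0.0 F [-1.85 -1.84 -0.76]
turn [-1.999e+00 -0.000e+00 -1.000e-03] shift after turn (units) [ 0.067  1.305 -3.   ] toolY pug [-0.  1.] toolZ pug [1. 0.]
```

Request:
play_rows:
  moves:
    - [0.5,[0,0.005,-0.02],[0,0,0]]
    - [0.5,[0,0.005,-0.02],[0,0,0]]
    - [0.5,[0,0.005,-0.02],[0,0,0]]
    - [0.5,[0,0.005,-0.02],[0,0,0]]
    - [0.5,[0,0,0],[0,0,0]]

```text
time: 23.38
ee_pos: [551.9, -59.8, 167.8]
orientation: [-0.526, -0.472, 0.526, -0.473]
ft_force: [-1.6, -3.0, 0.7]
grip_width: 63.8
```

Request:
play_rows:
  moves:
    - [0.5,[0,0.005,-0.02],[0,0,0]]
    - [0.5,[0,0.005,-0.02],[0,0,0]]
    - [0.5,[0,0,-0.02],[0,0,0]]
    - [0.5,[0,0,0],[0,0,0]]

```text
time: 23.72
ee_pos: [552.2, -57.6, 167.8]
orientation: [-0.526, -0.472, 0.526, -0.472]
ft_force: [-2.7, -3.2, 1.6]
grip_width: 64.0
```

```bash
python3 look.py 330
```

```text
area 6326
[164.  206.7] [-116.  110.]
[172.  113.5] [ 84.1 111.3]
[247.6 120. ] [ 83.9 -51.1]
[239.6 213.3] [-116.3  -50.9]
t 23.7667 pug now [ -14.1 -119.1] [552.2 -57.6 167.7] cur jaw pug 0.0 F [-3.72 -3.85  1.95]
turn [-2.e+00 -0.e+00  1.e-03] shift after turn (units) [ 0.068  1.177 -3.023] toolY pug [-0.  1.] toolZ pug [1. 0.]
```

The rear edge now appears at x 84 instead of 90, so the pin has probably dropped. A gentle push will confirm it.

Request:
play_rows:
  moves:
    - [0.5,[0,0,-0.03],[0,0,0]]
    - [0.5,[0,0,0],[0,0,0]]
    - [0.5,[0,0,0],[0,0,0]]

```text
time: 24.02
ee_pos: [552.1, -57.1, 167.7]
orientation: [-0.526, -0.472, 0.527, -0.473]
ft_force: [-3.7, -7.5, 2.2]
grip_width: 64.1
```

Request:
play_rows:
  moves:
    - [0.5,[0,0,-0.03],[0,0,0]]
    - [0.5,[0,0,0],[0,0,0]]
    - [0.5,[0,0,0],[0,0,0]]

```text
time: 24.27
ee_pos: [551.9, -56.7, 167.7]
orientation: [-0.525, -0.472, 0.527, -0.473]
ft_force: [-5.4, -10.1, 0.4]
grip_width: 64.1
```

```bash
python3 look.py 330
```

```text
area 6268
[163.4 206.4] [-115.4  111.2]
[171.9 113.2] [ 84.8 111.6]
[246.6 120. ] [ 83.9 -49. ]
[238.2 213.2] [-116.4  -48. ]
t 24.3167 pug now [ -14.4 -118.3] [551.9 -56.8 167.7] cur jaw pug 0.0 F [ -6.15 -10.49   1.51]
turn [-1.999  0.002  0.004] shift after turn (units) [ 0.068  1.157 -3.015] toolY pug [-0.  1.] toolZ pug [1. 0.]
```

Request:
play_rows:
  moves:
    - [0.5,[0,-0.02,0.1],[0,0,0]]
    - [0.5,[0,0,0.4],[0,0,0]]
    - [0.5,[-0.6,0,0.1],[0,0,0]]
    - [0.5,[-1,0,0],[0,0,0]]
    - [0.5,[-1,0,0],[0,0,0]]

```text
time: 24.73
ee_pos: [548.5, -78.0, 271.5]
orientation: [0.526, 0.474, -0.526, 0.471]
ft_force: [0.8, -0.5, 0.5]
grip_width: 64.0
```

Request:
play_rows:
  moves:
    - [0.5,[0,-0.4,0.8],[0,0,0]]
    - [0.5,[0,-0.6,0.8],[0,0,0]]
    - [0.5,[0,-0.8,0.6],[0,0,0]]
    - [0.5,[0,-0.8,0.6],[0,0,0]]
    - [0.5,[0,-0.8,0.6],[0,0,0]]

```text
time: 25.15
ee_pos: [398.7, -199.4, 271.8]
orientation: [0.527, 0.472, -0.525, 0.473]
ft_force: [-0.8, -0.5, 0.7]
grip_width: 64.1
```

Request:
play_rows:
  moves:
    - [0.5,[0,-0.8,0.6],[0,0,0]]
    - [0.5,[0,-0.8,0.6],[0,0,0]]
    - [0.5,[0,-0.8,0.6],[0,0,0]]
    - [0.5,[0,0,0],[0,0,0]]

```text
time: 25.48
ee_pos: [292.2, -263.9, 272.0]
orientation: [-0.527, -0.47, 0.528, -0.471]
ft_force: [0.9, -0.8, -0.2]
grip_width: 63.9
```

```bash
python3 look.py 330; python3 look.py 180; python3 -c "
from h import *
t=grab('top','t11.png');s=grab('side','s11.png')
a=cv2.resize(cv2.imread('pics/t11.png')[90:250,120:400],None,fx=2.5,fy=2.5,interpolation=cv2.INTER_CUBIC)
b=cv2.resize(cv2.imread('pics/s11.png')[130:270,110:330],None,fx=1.4,fy=1.4,interpolation=cv2.INTER_CUBIC)
c=np.zeros((196,700,3),np.uint8);c[:,:b.shape[1]]=b
r=cv2.resize(cv2.imread('pics/s11.png')[185:225,145:205],None,fx=4.9,fy=4.9,interpolation=cv2.INTER_CUBIC);c[:,330:330+r.shape[1]]=r[:196]
cv2.imwrite('pics/c11.png',np.vstack([a,c]))"
```

```text
area 9502
[163.5 206.5] [-115.5  110.9]
[171.3 113.4] [ 84.1 112.8]
[273.8 122. ] [  84.5 -107.3]
[266. 215.] [-115.3 -107.2]
t 25.5333 pug now [-248.2 -350.7] [ 294.4 -262.6  272.1] cur jaw pug -0.4 F [-0.02  1.06  0.07]
turn [ 1.991e+00 -1.000e-03 -3.000e-03] shift after turn (units) [ 2.677 -6.967 -2.831] toolY pug [ 0. -1.] toolZ pug [-1. -0.]
area 9831
[163.4 208.1] [-119.  111.]
[172.2 110.6] [ 90.4 111.4]
[275.6 120. ] [  89.2 -110.9]
[266.8 217.5] [-120.5 -109.3]
t 25.5833 pug now [-246.9 -349.5] [ 295.8 -261.6  272.1] cur jaw pug -0.2 F [0.09 0.57 0.99]
turn [ 1.995 -0.002 -0.003] shift after turn (units) [ 2.677 -6.938 -2.799] toolY pug [ 0. -1.] toolZ pug [-1. -0.]
```

View pics/c11.png

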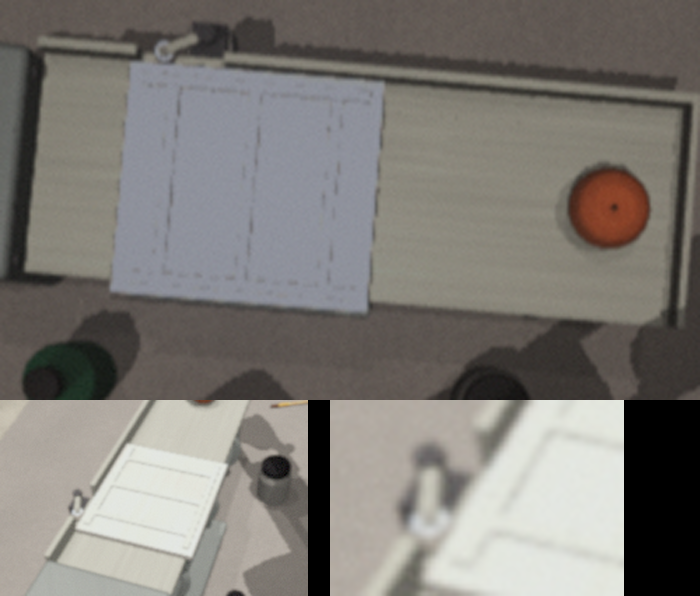

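The final picture shows the cover flush on the stops, the roller swung back at (163,50), and the apple, jar and bottle in place. Measured at the height of the flat cover, it spans 199.7 x 219.5 mm, with its centre at (-15.5, 1.8) and yaw near 0. I'll hand the job in.

```bash
python3 -c "
from h import *
print(robot.sign_off(), robot.get_state()['time'])"
```

```text
the job is handed in; nothing more can be done
the job is handed in; nothing more can be done
```

I pushed the switch's roller arm past its click by hand, let it spring back, and slid the cover home. The job was handed in at about 26 s of the 72 allowed, and no verdict was reported.

**Switch:** I pushed the roller arm to about 0.55 rad with shut fingers, judged from the wrist picture; the force was too small to read. The next picture showed the roller back at rest. On an earlier try the fingers passed over the roller without touching it. The fingertips reach less far below the TCP than the 19 mm given, so I went lower.

**Cover:** I squared it against the stops with two open fingers on the front edge, which they held firmly at about 21 N. My first contact there rode on the cover's edge (7 N upward), so I backed off and went lower. I then slid it along the stops from its side edge until the pin dropped and stopped it. The side force rose to about 10 N with under 1 mm of movement.

**Last checks (top view):**

| Check | Measured | Required |
|---|---|---|
| Cover x | about -15.5 mm | -20 to -12 |
| Cover y | about 1.8 mm | -32 to 12 |
| Yaw | about 0 rad | under 0.05 |
| Outline taken as lying flat | 199.7 x 219.5 mm | 200 x 220 if flat |
| Switch arm | swung back by eye, angle not measured | over 0.30 rad |

The rear edge's apparent position fell from x 90 to 84 as the pin dropped. The pin depth and tilt were not measured directly. With a looser colour threshold the outline came out some 3 to 5 mm bigger at each edge. I took that as edge blur.

The apple, jar and bottle looked to be in place, and the gripper was clear of everything.

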